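Weigh the spent battery packs and cover the scale

ROBOT

A 6-joint arm with a two-finger parallel gripper is mounted at the origin on the work surface. World frame = base frame: x ahead of the robot, y to its left, z up, the work surface at z = 0. Lengths are in m, angles in rad, forces in N, time in s.
With the tool pointing down it reaches from about 0.375 to 0.975 m from the base axis. Payload 3.8 kg.
Tool frame: the origin (TCP) lies at the very end of the fingers, on their centre line; the grasp point (between the pads) lies 19 mm behind it; z points along the fingers, y is the line along which they close (so a half turn about z gives the same grasp; the last joint's range is limited). The gripper opens to 85 mm and grips with 20 to 120 N. Pads are 22 mm wide; open, the fingers measure 114 mm over their backs; the gripper's body (76 mm by 85 mm) begins 54 mm behind the grasp point. The pads swing forward as they close: fully open they stand 13 mm farther back than shut.
Start: joints at [-1.174, 0.264, 1.604, -0, 1.274, -0.037], TCP at [0.284, -0.612, 0.199] pointing down, gripper open.
Joint ranges: [-2.63, 2.63], [-0.94, 2.18], [0.31, 2.57], [-1.31, 4.45], [0, 2.66], [-2.55, 2.55]. Speed limits (rad/s): [2.57, 2.57, 3.14, 3.14, 3.14, 3.14].

INTERFACE

Orientations are given as a rotation vector (axis times angle).
In Python, from workcell import read_state, read_camera, calibration, finish_job gives the robot as it stands.
- The arm moves only by the tool step_arm, never from a script. Its argument "commands" is a list of rows, each an object of numbers: "fingers": the gripper's target within -1 to 1 (shut at 1, half-way at 0, fully open at -1); "dx", "dy", "dz": the shift along the tool's x, y, z in m; "roll": the turn about the tool's z in degrees. In form: [{"fingers": .., "dx": .., "dy": .., "dz": .., "roll": ..}, ...]. A call has 1 to 8 rows; each row is the pose to reach, as a shift and turn from the pose commanded when the call began, along the tool's axes at that moment; what a row does not reach only later rows make up. A row lasts 1/8 s, in which the tool goes at most 62.5 mm and 10.7 degrees, less where a joint would pass 70% of its speed; a pose out of reach is approached as far as the arm can. A call with a gripper value outside its range is refused whole. The fingers move at their own pace and stop on an object; "squeeze" is the grip in N (left out, the last holds). Time passes only in rows, so rows that repeat a pose let the fingers close. It gives the time, the measured TCP pose, the force, the opening and the grip force at its end, in the units of the state.
- read_state(): the state, without advancing time (a new reading comes with each control period).
- read_camera(name): name is "scene" or "side" or "wrist"; returns (picture, depth): 400x640x3 uint8, blue, green, red; 400x640 float32, m along the optical axis (not along the pixel's ray), 0 where there is no reading.
- calibration(name): a dict with "intrinsics" (3x3 intrinsics, pixels), "world_to_cam" (4x4, takes a point from world to camera coordinates). Camera axes: x right, y up, looking along -z (the intrinsics and any distortion apply to the point x, -y, -z); pixel columns grow to the right and rows downward; lengths in m; the calibration is good to about 2 mm. A picture is of the moment at which its call begins: read the wrist's pose just before it. calibration takes no time and is no camera call; for the wrist camera it gives the pose at the moment of the call.
- finish_job(): hands the job in; it is judged then, once.
The state is a dict: "time": time; "q": joint angles; "joint_vel": joint speeds; "joint_torque": joint torques, N m; "tool_pos": TCP position; "tcp_rot": TCP orientation; "wrist_force": force on the tool from outside, world axes, zero at the start; "torque": the same for the moment, N m; "width": opening from 0.0 (shut) to 1.0 (fully open); "grip_force": force on a finger pad.
Only numpy, scipy, OpenCV 4.12 (cv2) and the standard library are available. Lean on these libraries where they do the work, as an engineer would, in place of code of your own. Each camera call takes 0.05 s, during which the arm holds its last target. There are 200 camera calls.

TASK

Weigh out the spent battery packs for recycling: stand the empty aluminium dish square in the middle of the scale's platform, press tare right down, and only then put every battery pack on the console into the dish. Then take the wooden hook pole by its bar, hook it through the ring eye high on the open hood lid, swing the lid fully shut with the pole (never touch the lid with the hand), and lay the pole back on its rest as it lay. Leave the other things on the console where they are.

Things in the scene. Friction and masses are not known exactly. Their poses are not given: they have to be found in the camera images.
- scale: Fixed grey scale under a cream hood. Origin: on the console under the platform's centre; x to the hood's back (away from the robot), z up. Platform 140 (x) x 200 (y), top 30 high. Hood (mm): side walls' inner faces y +-128, 95 high, x -75 to 90; back wall's inner face x 90, 140 high; no front wall. Keypad in front (x -150 to -75) 22 high: tare button at y -85, dark display at y +85.
- platform (a point): Centre of the platform's top, 30 mm above the console; axes as the scale's.
- tare (a joint): Tare button, white, round, 32 mm across, in a black housing on the keypad: 0 up, 0.006 m fully down; springs back; 4 N presses it right down.
- tare_top (a point): Centre of the tare button's top face (press straight down here).
- lid (a joint): Hood lid: cream board 165 long, 280 wide, 8 mm thick, hinged at the hood's back. 0 = shut (slopes 15 deg down towards the robot), 1.83 upright, 2.0 fully open, leaning away. Starts at 1.84 to 2.0; pull it towards the robot (scale -x). Stiff damped hinge: stays where left near upright, about 1 N at the eye moves it (2 N at most); below about 0.9 rad it sinks shut slowly by itself.
- lid_hinge (a point): Middle of the lid's hinge line, 85 mm behind the platform's centre (scale +x), 140 mm above the console; the hinge line runs along the scale's y.
- eye (a point): Steel ring eye, 53 mm inner, 67 mm outer diameter, 7 mm wire, on two stems 40 mm beyond the middle of the lid's free edge. Origin: ring centre, 205 mm from the hinge line, (lid - 0.262) rad above the scale's -x. z: ring axis, leaning (lid - 1.15) rad from vertical towards the scale's +x. Lid open: 0.34 m up, near side about 20 mm higher than the centre; a prong pointing down passes through.
- pole: Wooden hook pole, 140 g. Origin: on the bar's axis near the centre of mass (grip here). Bar 16 wide (y), 18 high (z), x -150 to +100 mm; then a 10 mm thick steel rod to x = 150, where it turns straight down (-z) as a prong, tip 55 mm below the bar's axis. Lies on its rest, prong down, x along the rest's x.
- hook_tip (a point): Lower tip of the pole's prong: (150, 0, -55) mm in the pole's frame.
- rest: Fixed wooden rest for the pole, base 240 x 90 x 12 mm. Origin: centre of its underside, x along the pole. Posts at x = -90 and +75 mm, 16 mm thick (x), carry the bar's underside 75 mm above the console (pole's origin 84 mm up, over the rest's origin) between flared ears: about 20 mm apart at the bottom, 44 at their tops, 101 mm above the console.
- dish: Rectangular cast aluminium dish, outside 110 (x) x 170 (y) x 50 (z) mm, walls 8 mm, inner floor 8 mm above its underside. 220 g. Origin: centre of its underside. On the scale its x lies along the scale's x (either way round).
- pack0: Black battery pack, 70 (x) x 36 (y) x 24 (z) mm, 90 g, lying flat; origin: centre of its underside. Two to four of these packs are present (None if absent).
- pack1: Black battery pack, 70 (x) x 36 (y) x 24 (z) mm, 90 g, lying flat; origin: centre of its underside. Two to four of these packs are present (None if absent).
- pack2: Black battery pack, 70 (x) x 36 (y) x 24 (z) mm, 90 g, lying flat; origin: centre of its underside. Two to four of these packs are present (None if absent).
- pack3: Black battery pack, 70 (x) x 36 (y) x 24 (z) mm, 90 g, lying flat; origin: centre of its underside. Two to four of these packs are present (None if absent).
- remote: silver remote control, 160 x 45 x 18 mm; leave alone (origin: centre of its underside).
- pot: terracotta pot with twist cap, 84 mm diameter, 100 mm tall; leave alone (origin: centre of its underside).
- coaster: round bamboo coaster, 96 mm across, 8 mm thick; leave alone (origin: centre of its underside).
- controller: red game controller, about 95 x 140 x 36 mm; leave alone (origin: centre of its underside).
- mug: white mug, 80 mm diameter, 95 mm tall; leave alone (origin: centre of its underside).
- book: paperback, 150 x 110 x 25 mm, lying flat; leave alone (origin: centre of its underside).
Mind the look-alikes: they are no part of the job. What is shaped like the pack0 but yellow is not meant.

How it is judged:
By the outcome, as a careful person would: the job done as asked, in the order asked, and still so for the second after the job is handed in, with the robot touching nothing.
Of pack0, pack1, pack2, pack3 only 2 to 4 are there at a start; the rules pass over those that are not, and their reading is None.
At some moment in a run one of pack0, pack1, pack2, pack3 may be knocked a few centimetres aside while the robot is not near it.
It also fails if it takes over 210 s, if anything falls off the work surface, if the arm or the gripper's body presses on something with over 40 N, if the wrist force passes 120 N, or if a joint passes its speed limit or range.

## Working session

There is one attempt and no reset: what is moved stays moved. The work goes in short steps, Python scripts to look and compute and a tool call to move; the robot and the scene stay as the last step left them, time stands still between calls to the robot, and variables do not carry over. Pictures are saved under pics/ and viewed, at most 14 in all, crops included, and the job is handed in when it is done.

Besides the shell and the picture viewer there is one more tool, called after "Emit:" as name(argument=value, ...) on one line, values as JSON. step_arm: Moves the arm, as the interface text tells. Its arguments: {"type":"object","properties":{"commands":{"type":"array","items":{"type":"object","properties":{"fingers":{"type":"number"},"dx":{"type":"number"},"dy":{"type":"number"},"dz":{"type":"number"},"roll":{"type":"number"}}}},"squeeze":{"type":"number"}},"required":["commands"]}

```bash
mkdir -p pics; cat > h.py <<'E'
import numpy as np, cv2
from workcell import read_state, read_camera, calibration, finish_job
def shot(n,fn=None):
    c=calibration(n); im,d=read_camera(n)
    if fn: cv2.imwrite('pics/'+fn,im)
    np.savez('/tmp/'+n+'.npz',im=im,d=d,K=c['intrinsics'],T=c['world_to_cam'])
    return im,d,c
def cloud(im,d,c):
    K=np.array(c['intrinsics']);T=np.linalg.inv(np.array(c['world_to_cam']))
    v,u=np.mgrid[:d.shape[0],:d.shape[1]]
    X=np.stack([(u-K[0,2])/K[0,0]*d,-(v-K[1,2])/K[1,1]*d,-d,np.ones_like(d)],-1)
    P=(X@T.T)[...,:3]; P[d<=0]=np.nan
    return P
def load(n):
    z=np.load('/tmp/'+n+'.npz'); return z['im'],z['d'],dict(intrinsics=z['K'],world_to_cam=z['T'])
E
python3 - <<'E'
from h import *
for n in('scene','side'):
    im,d,c=shot(n,n+'0.png'); print({k:(np.round(v,3).tolist() if hasattr(v,'__len__') else v) for k,v in c.items()})
s=read_state(); print(s)
E
```

```text
{'intrinsics': [[425.342, 0.0, 324.458], [0.0, 425.342, 193.916], [0.0, 0.0, 1.0]], 'world_to_cam': [[0.598, 0.802, 0.009, -0.313], [-0.55, 0.402, 0.732, 0.207], [0.584, -0.443, 0.681, -1.898], [0.0, 0.0, 0.0, 1.0]]}
{'intrinsics': [[411.343, 0.0, 318.425], [0.0, 411.343, 193.775], [0.0, 0.0, 1.0]], 'world_to_cam': [[-0.733, -0.68, 0.011, 0.409], [0.486, -0.512, 0.709, -0.342], [-0.476, 0.525, 0.706, -1.142], [0.0, 0.0, 0.0, 1.0]]}
{'time': 0.1, 'q': array([-1.17386588e+00,  2.64705319e-01,  1.60520451e+00,  3.92509687e-05,
        1.27368783e+00, -3.69061164e-02]), 'joint_vel': array([ 0.00148621, -0.00320027, -0.00469908,  0.00193605,  0.0011994 ,
       -0.00123506]), 'joint_torque': array([ 1.52594935e-04, -5.16704929e+01, -3.68590987e+01, -6.94760320e-05,
        6.26941779e-03, -1.45292375e-05]), 'tool_pos': array([ 0.28347565, -0.6118166 ,  0.19808582]), 'tcp_rot': array([-3.06604140e+00, -6.75693511e-01,  5.05581833e-04]), 'wrist_force': array([0.13828132, 0.18740507, 0.79603859]), 'torque': array([ 0.02784762, -0.02439522, -0.03668947]), 'grip_force': 0.0, 'width': 1.0019542461342508}
```

View pics/scene0.png

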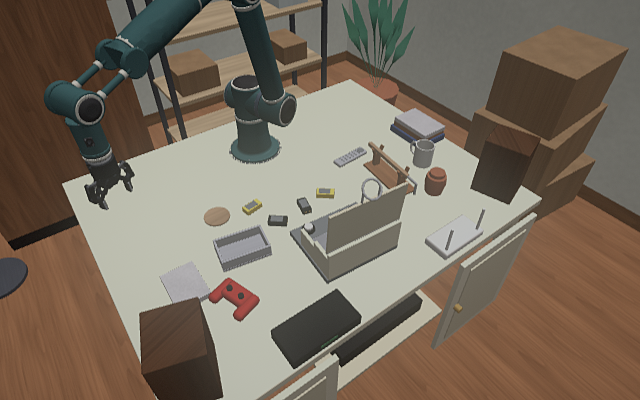

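View pics/side0.png

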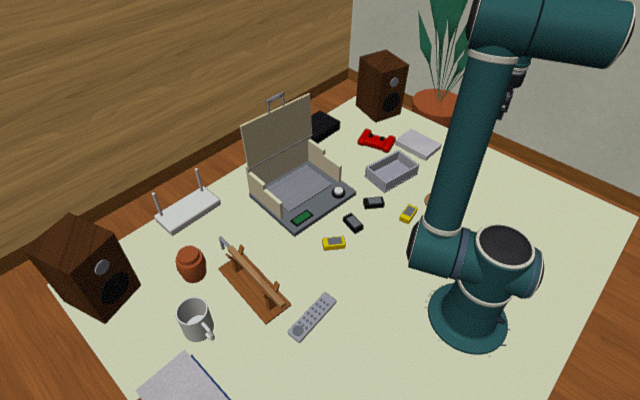

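The scene picture shows the dish at (242,248). Black packs are at (278,220) and (304,206), and the yellow look-alikes are at (252,206) and (325,192). The scale is at (345,235) with its ring eye at (371,188), and the pole is on its rest at (390,168). The side view agrees: black packs at (373,202) and (353,222), yellow ones at (409,213) and (334,242).

```bash
cat >> h.py <<'E'
def rect(pts):
    (c,(w,h),a)=cv2.minAreaRect((pts[:,:2]*1000).astype(np.float32))
    return np.round(c,1),np.round((w,h),1),round(a,1)
def ortho(views,fn,x0=0.2,x1=1.1,y0=-.65,y1=.65,s=500,zmax=1):
    H,W=int((x1-x0)*s),int((y1-y0)*s)
    img=np.zeros((H,W,3),np.uint8);zb=np.full((H,W),-1.)
    for n in views:
        im,d,c=load(n);P=cloud(im,d,c).reshape(-1,3);C=im.reshape(-1,3)
        ok=~np.isnan(P[:,0])&(P[:,2]<zmax);P=P[ok];C=C[ok]
        r=((x1-P[:,0])*s).astype(int);q=((y1-P[:,1])*s).astype(int)
        m=(r>=0)&(r<H)&(q>=0)&(q<W)
        for a,b,z,k in zip(r[m],q[m],P[m,2],C[m]):
            if z>zb[a,b]: zb[a,b]=z;img[a,b]=k
    img=cv2.dilate(img,np.ones((2,2)))
    cv2.imwrite('pics/'+fn,img)
E
python3 - <<'E'
from h import *
ortho(['scene','side'],'ortho0.png')
for n in('scene','side'):
    im,d,c=load(n);P=cloud(im,d,c);hsv=cv2.cvtColor(im,cv2.COLOR_BGR2HSV).astype(int)
    Z=P[...,2];on=(P[...,0]>.2)&(P[...,0]<1.1)&(abs(P[...,1])<.75)
    tab=on&(abs(Z)<.01);print(n,'table z',np.nanmedian(Z[tab]))
    def blobs(name,m,amin=15):
        k,l,st,ce=cv2.connectedComponentsWithStats(m.astype(np.uint8))
        for i in range(1,k):
            if st[i,4]>=amin:
                p=P[l==i];print(name,st[i,4],np.round(ce[i]),rect(p),'z',np.round(np.percentile(p[:,2],[5,50,95]),3))
    blobs('dark',on&(Z>.012)&(Z<.06)&(hsv[...,2]<75))
    blobs('darktop',on&(Z>.02)&(Z<.03)&(hsv[...,2]<75))
    blobs('yellow',on&(Z>.012)&(Z<.06)&(hsv[...,1]>150)&(abs(hsv[...,0]-27)<8))
    blobs('rim',on&(Z>.042)&(Z<.056)&(hsv[...,1]<60)&(hsv[...,2]<190),60)
    blobs('wood',on&(Z>.055)&(Z<.11)&(hsv[...,1]>90)&(abs(hsv[...,0]-12)<10),40)
    blobs('hi',on&(Z>.30)&(Z<.4)&(P[...,0]>.5),20)
E
```

```text
scene table z 0.0008571540796308286
dark 56 [401. 133.] (array([325.2, 586.1]), array([ 15.6, 131.1]), 89.4) z [0.013 0.018 0.027]
dark 19 [438. 139.] (array([451.4, 696.4]), array([ 8. , 91.1]), 5.1) z [0.013 0.017 0.025]
dark 447 [493. 190.] (array([846.9, 620.7]), array([207.1, 106.3]), 57.2) z [0.015 0.036 0.058]
dark 46 [304. 207.] (array([450.9, -54.1]), array([65.4, 30.2]), 18.8) z [0.014 0.021 0.027]
dark 79 [278. 221.] (array([ 455.6, -162.7]), array([68.9, 34.7]), 54.5) z [0.012 0.021 0.028]
dark 28 [311. 230.] (array([575.8, -95.6]), array([16.8, 38.2]), 18.0) z [0.025 0.033 0.038]
dark 17 [308. 256.] (array([ 655.6, -169. ]), array([ 3. , 78.3]), 84.7) z [0.012 0.014 0.019]
dark 25 [229. 288.] (array([ 631.5, -444.6]), array([14. , 14.6]), 38.7) z [0.038 0.047 0.051]
dark 3451 [315. 327.] (array([ 888.4, -301.3]), array([119.3, 238.4]), 0.3) z [0.026 0.045 0.049]
dark 28 [240. 296.] (array([ 676.8, -430.4]), array([14.6, 12.2]), 36.0) z [0.038 0.045 0.05 ]
dark 274 [210. 389.] (array([ 843.9, -600.8]), array([ 69.3, 160.9]), 42.4) z [0.017 0.042 0.058]
darktop 38 [481. 18
[... 4206 characters left out ...]
 24.3]), 72.9) z [0.043 0.049 0.055]
wood 298 [369. 100.] (array([ 815.3, -583.8]), array([ 37. , 167.5]), 82.7) z [0.058 0.082 0.106]
wood 47 [400. 100.] (array([ 707.3, -673.1]), array([12.1, 43.5]), 5.4) z [0.057 0.082 0.106]
wood 773 [256. 277.] (array([481.4, 342.4]), array([ 53.7, 250.9]), 84.8) z [0.075 0.094 0.101]
wood 681 [189. 260.] (array([658.9, 435.1]), array([80.1, 67.6]), 46.4) z [0.06  0.089 0.105]
wood 84 [129. 272.] (array([738.8, 575.7]), array([ 8. , 30.5]), 26.6) z [0.059 0.085 0.109]
wood 395 [ 81. 300.] (array([774.8, 712.9]), array([159.2,  27.7]), 27.2) z [0.058 0.082 0.106]
hi 389 [275. 107.] (array([780.5, -34.3]), array([ 45.9, 279.9]), 2.3) z [0.301 0.308 0.366]
```

View pics/ortho0.png

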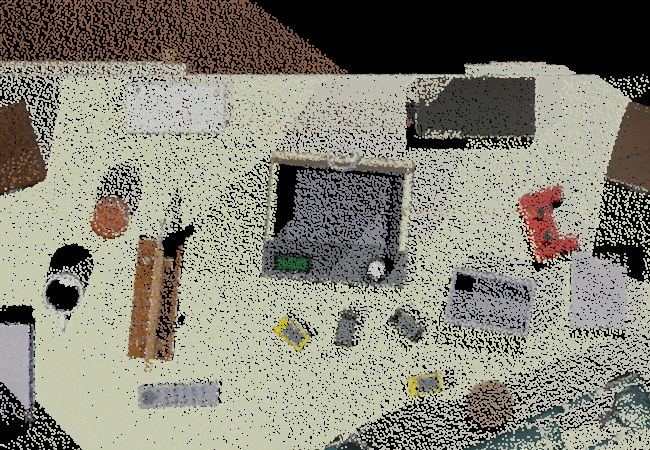

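The ortho map shows the keypad front near (262–405, 280), the button at (376,270), the dish at (490,300), and two dark packs at (347,327) and (407,323). The yellow look-alikes at (292,332) and (427,384) and the large black box at (475,107) aren't wanted. Next I'll fit the scale, eye and pole.

```bash
cat >> h.py <<'E'
from scipy.spatial.transform import Rotation as Rn
def plan(wps,s=None):
    """wps: list of (x,y,z,yaw_deg of tool-y line, or None) -> relative commands; horizontal tool"""
    s=s or read_state();R=Rn.from_rotvec(s['tcp_rot']).as_matrix();p=np.array(s['tool_pos'])
    ty=np.degrees(np.arctan2(R[1,1],R[0,1]));print('tcp',p.round(4),'tool-y yaw',round(ty,2),'z-axis',R[:,2].round(3),'q6',round(s['q'][5],2),'F',np.round(s['wrist_force'],1),'w',round(s['width'],3),'t',round(s['time'],1))
    for w in wps:
        d=R.T@(np.array(w[:3])-p); r=0
        if w[3] is not None:
            a=(w[3]-ty+90)%180-90   # world ccw turn
            r=-a                    # tool z is down
        print('dx %.4f dy %.4f dz %.4f roll %.2f'%(*d,r))
E
python3 - <<'E'
from h import *
for n in('scene','side'):
    im,d,c=load(n);P=cloud(im,d,c);Z=P[...,2];hsv=cv2.cvtColor(im,cv2.COLOR_BGR2HSV).astype(int)
    reg=(P[...,0]>.6)&(P[...,0]<.9)&(P[...,1]>-.25)&(P[...,1]<.2)
    L=P[reg&(Z>.17)&(Z<.295)];m=L.mean(0)
    u,s_,v=np.linalg.svd(L-m,full_matrices=False);nn=v[2]*np.sign(v[2][0]);r=abs((L-m)@nn)<.006;L=L[r];m=L.mean(0);nn=np.linalg.svd(L-m,full_matrices=False)[2][2];nn*=np.sign(nn[0])
    yaw=np.degrees(np.arctan2(nn[1],nn[0]));print(n,'lid mean',m.round(3),'n',nn.round(3),'yaw',yaw.round(2),'tilt',np.degrees(np.arcsin(nn[2])).round(2),len(L))
    t=np.radians(-4); 
    yw=np.array([-np.sin(np.radians(yaw)),np.cos(np.radians(yaw)),0]);q=L@yw;print(' lid y extent',np.percentile(q,[.5,99.5]).round(4),'mid',np.mean(np.percentile(q,[.5,99.5])).round(4))
    E=P[reg&(Z>.315)&(Z<.4)];print(' eye',E.mean(0).round(3),E.min(0).round(3),E.max(0).round(3),len(E))
    B=P[(P[...,0]>.5)&(P[...,0]<.65)&(P[...,1]>-.2)&(P[...,1]<0)&(Z>.03)&(Z<.06)&(hsv[...,2]>180)];print(' button',B.mean(0).round(4),rect(B),np.percentile(B[:,2],[50,95]).round(4))
    G=P[(P[...,0]>.5)&(P[...,0]<.75)&(abs(P[...,1])<.2)&(Z>.015)&(Z<.035)&(hsv[...,0]>50)&(hsv[...,0]<75)&(hsv[...,1]>120)];print(' disp',G.mean(0).round(4),rect(G))
    W=P[reg&(Z>.088)&(Z<.1)];
    for sg in(1,-1):
        w=W[(W[:,1]+.03)*sg>.08]
        if len(w)>10: print(' wall top',rect(w),w[:,2].max().round(3),len(w))
    pl=P[(P[...,0]>.3)&(P[...,0]<.75)&(P[...,1]>.25)&(P[...,1]<.42)&(Z>.086)&(Z<.0965)]
    if len(pl)>10: print(' bar top',rect(pl),len(pl))
    base=P[(P[...,0]>.3)&(P[...,0]<.75)&(P[...,1]>.25)&(P[...,1]<.42)&(Z>.009)&(Z<.017)];print(' rest base',rect(base))
    st=P[(P[...,0]>.55)&(P[...,0]<.75)&(P[...,1]>.25)&(P[...,1]<.38)&(Z>.02)&(Z<.1)];print(' prong',st.mean(0).round(3),st.min(0).round(3),st.max(0).round(3),len(st))
E
```

```text
scene lid mean [ 0.78  -0.042  0.235] n [ 0.994 -0.081 -0.069] yaw -4.63 tilt -3.95 1938
 lid y extent [-0.1105  0.1684] mid 0.0289
 eye [ 0.786 -0.036  0.344] [ 0.761 -0.069  0.315] [ 0.811 -0.003  0.37 ] 182
 button [ 0.5632 -0.1021  0.0453] (array([560.9, -98.6]), array([24.6, 31. ]), 55.7) [0.0451 0.0495]
 disp [nan nan nan] (array([0., 0.]), array([0., 0.]), 0.0)
 wall top (array([796. ,  79.3]), array([57. ,  6.8]), 87.0) 0.1 30
 wall top (array([ 695.6, -159.3]), array([184.2,  59. ]), 11.7) 0.1 153
 bar top (array([535.5, 349.4]), array([350.1,  94.5]), 9.0) 278
 rest base (array([502.4, 332.8]), array([408.7, 143.5]), 4.2)
 prong [0.598 0.331 0.075] [0.55  0.308 0.022] [0.665 0.365 0.1  ] 224
side lid mean [ 0.773 -0.027  0.234] n [ 0.994 -0.079 -0.07 ] yaw -4.53 tilt -4.02 2286
 lid y extent [-0.1132  0.1661] mid 0.0265
 eye [ 0.779 -0.033  0.344] [ 0.758 -0.068  0.316] [ 0.804 -0.001  0.372] 111
 button [ 0.5602 -0.1016  0.0465] (array([ 560.9, -101.6]), array([24.8, 23.6]), 62.1) [0.0468 0.0503]
 disp [0.5733 0.0666 0.0287] (array([572.8,  64.9]), array([66.3, 27.4]), 82.8)
 wall top (array([709.5, 104.2]), array([ 54.5, 175.2]), 71.3) 0.1 155
 wall top (array([ 689.7, -155.4]), array([175.2,  51.2]), 12.7) 0.1 159
 bar top (array([507.6, 351. ]), array([299.1,  99.5]), 7.6) 506
 rest base (array([513.6, 338.2]), array([163.1, 427.6]), 88.6)
 prong [0.59  0.334 0.076] [0.55 0.31 0.02] [0.661 0.359 0.1  ] 324<stdin>:12: RuntimeWarning: Mean of empty slice.
  ret = um.true_divide(
```

```bash
python3 - <<'E'
from h import *
plan([(.4466,-.3217,.16,-10.2)])
E
```

```text
tcp [ 0.2835 -0.6118  0.1981] tool-y yaw -65.14 z-axis [-0.001  0.002 -1.   ] q6 -0.04 F [0.1 0.2 0.8] w 1.002 t 0.1
dx 0.2700 dy -0.1946 dz 0.0385 roll -54.94
```

Emit:
step_arm(commands=[{"dx":0.27,"dy":-0.195,"dz":0.0,"roll":-55,"fingers":-1},{"dx":0.27,"dy":-0.195,"dz":0.0,"roll":-55,"fingers":-1},{"dx":0.27,"dy":-0.195,"dz":0.0,"roll":-55,"fingers":-1},{"dx":0.27,"dy":-0.195,"dz":0.0,"roll":-55,"fingers":-1},{"dx":0.27,"dy":-0.195,"dz":0.0,"roll":-55,"fingers":-1},{"dx":0.27,"dy":-0.195,"dz":0.0,"roll":-55,"fingers":-1},{"dx":0.27,"dy":-0.195,"dz":0.0,"roll":-55,"fingers":-1},{"dx":0.27,"dy":-0.195,"dz":0.0,"roll":-55,"fingers":-1}])

```text
time: 1.1
tool_pos: [0.4462, -0.323, 0.1991]
tcp_rot: [-2.411, -2.015, 0.001]
wrist_force: [-0.4, -0.4, -0.2]
width: 1.001
grip_force: 0.0
```

```bash
python3 - <<'E'
from h import *
plan([(.4466,-.3217,.16,-10.2)])
im,d,c=shot('wrist','w1.png');P=cloud(im,d,c);Z=P[...,2]
m=(Z>.044)&(Z<.056)&(P[...,0]>.35)&(P[...,0]<.65)&(P[...,1]<-.2)&(P[...,1]>-.45)
print('rim',rect(P[m]),m.sum())
hsv=cv2.cvtColor(im,cv2.COLOR_BGR2HSV).astype(int)
m=(Z>.018)&(Z<.03)&(hsv[...,2]<90)
k,l,st,ce=cv2.connectedComponentsWithStats(m.astype(np.uint8))
for i in range(1,k):
    if st[i,4]>100: print('dark',st[i],rect(P[l==i]))
E
```

```text
tcp [ 0.4462 -0.323   0.1991] tool-y yaw -10.22 z-axis [-0.001 -0.001 -1.   ] q6 -0.49 F [-0.4 -0.4 -0.2] w 1.001 t 1.1
dx 0.0014 dy 0.0002 dz 0.0391 roll -0.02
rim (array([ 547.8, -345.4]), array([175.7, 217.1]), 78.7) 3531
dark [ 271    0   56   72 1096] (array([ 451.1, -163.7]), array([69.7, 35.4]), 50.5)
dark [365   0 153  18 614] (array([ 605.3, -167.2]), array([ 15.6, 161.8]), 79.8)
dark [624  77  16 122 871] (array([ 825.3, -347.5]), array([143.6,   4.4]), 89.8)
dark [394 112  13 125 332] (array([ 542.7, -342.1]), array([154.9,   1.2]), 79.5)
dark [432 232  25  54 120] (array([ 590.3, -467.9]), array([ 5.7, 85.1]), 16.1)
dark [546 299  94  21 522] (array([ 803.5, -580.2]), array([ 26.4, 133.5]), 84.7)
```

View pics/w1.png

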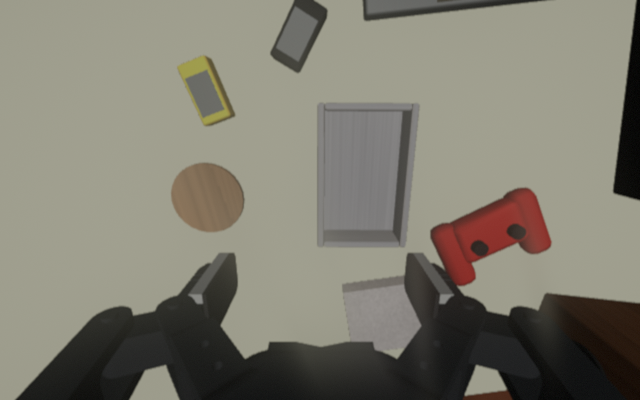

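The wrist view shows the dish with its rim spanning pixels (318–418, 103–246). A black pack is at (299,33), a yellow one at (205,90), the controller at (490,235), and no further black packs are in view. I'll fit the near wall and go down.

```bash
python3 - <<'E'
from h import *
im,d,c=load('wrist');P=cloud(im,d,c);Z=P[...,2]
v,u=np.mgrid[:400,:640]
m=(Z>.046)&(Z<.055)&(u>310)&(u<425)&(v>95)&(v<250)
print(rect(P[m]),np.median(Z[m]))
m&=u<329
print(rect(P[m]),P[m].mean(0))
c0=rect(P[(Z>.046)&(Z<.055)&(u>310)&(u<425)&(v>95)&(v<250)]);a=np.radians(c0[2] if c0[2]<45 else c0[2]-90)
ex=np.array([np.cos(a),np.sin(a)]);w=c0[0]/1000-.051*ex;print('wall',w,np.degrees(a))
plan([(w[0],w[1],.199,np.degrees(a)),(w[0],w[1],.022,np.degrees(a))])
E
```

```text
(array([ 497.1, -332.1]), array([169.7, 110.3]), 79.5) 0.050472448383906465
(array([ 449.6, -323.4]), array([169.5,  13.7]), 79.6) [ 0.44802195 -0.31671003  0.0503116 ]
wall [ 0.446954   -0.32280599] -10.5
tcp [ 0.4461 -0.3233  0.1991] tool-y yaw -10.26 z-axis [-0.001 -0.    -1.   ] q6 -0.49 F [0.4 0.7 0.6] w 1.003 t 1.1
dx 0.0006 dy 0.0007 dz 0.0001 roll 0.24
dx 0.0007 dy 0.0008 dz 0.1771 roll 0.24
```

Emit:
step_arm(commands=[{"dx":0.0007,"dy":0.0008,"dz":0.06,"roll":0.2,"fingers":-1},{"dx":0.0007,"dy":0.0008,"dz":0.12,"roll":0.2,"fingers":-1},{"dx":0.0007,"dy":0.0008,"dz":0.16,"roll":0.2,"fingers":-1},{"dx":0.0007,"dy":0.0008,"dz":0.177,"roll":0.2,"fingers":-1},{"dx":0.0007,"dy":0.0008,"dz":0.177,"roll":0.2,"fingers":1},{"dx":0.0007,"dy":0.0008,"dz":0.177,"roll":0.2,"fingers":1},{"dx":0.0007,"dy":0.0008,"dz":0.177,"roll":0.2,"fingers":1},{"dx":0.0007,"dy":0.0008,"dz":0.177,"roll":0.2,"fingers":1}], squeeze=90)

```text
time: 2.15
tool_pos: [0.4486, -0.3222, 0.0237]
tcp_rot: [2.411, 2.011, 0.001]
wrist_force: [-0.1, 0.2, -0.2]
width: 0.146
grip_force: 0.0
```

Emit:
step_arm(commands=[{"fingers":1},{"fingers":1},{"fingers":1},{"fingers":1},{"dz":-0.03,"fingers":1},{"dz":-0.06,"fingers":1},{"dz":-0.1,"fingers":1},{"dz":-0.13,"fingers":1}])

```text
invalid input
```

```bash
python3 - <<'E'
from h import *
s=read_state();print(s['grip_force'])
ex=np.array([.9968,-.0793]);pc=np.array([.6820,-.0267]);w=pc-.051*ex
plan([(*w,.152,-4.55)])
im,d,c=shot('wrist','w2.png')
E
```

```text
0.0
tcp [ 0.4486 -0.3222  0.0237] tool-y yaw -10.34 z-axis [ 0.002 -0.002 -1.   ] q6 -0.49 F [-0.1  0.2 -0.2] w 0.146 t 2.1
dx 0.3273 dy 0.1261 dz -0.1284 roll -5.79
```

View pics/w2.png

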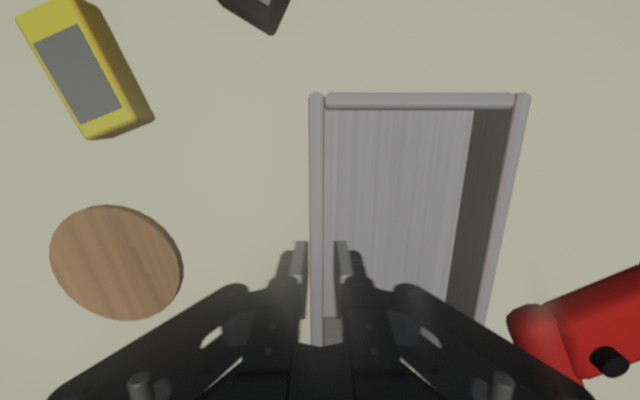

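The fingers straddle the near wall at (318,270) and are about to close. The second call was refused because its rows lacked some keys.

Emit:
step_arm(commands=[{"dx":0,"dy":0,"dz":0,"roll":0,"fingers":1},{"dx":0,"dy":0,"dz":0,"roll":0,"fingers":1},{"dx":0,"dy":0,"dz":0,"roll":0,"fingers":1},{"dx":0,"dy":0,"dz":-0.02,"roll":0,"fingers":1},{"dx":0,"dy":0,"dz":-0.05,"roll":0,"fingers":1},{"dx":0,"dy":0,"dz":-0.09,"roll":0,"fingers":1},{"dx":0,"dy":0,"dz":-0.13,"roll":0,"fingers":1},{"dx":0,"dy":0,"dz":-0.13,"roll":0,"fingers":1}])

```text
time: 3.2
tool_pos: [0.4503, -0.3235, 0.1567]
tcp_rot: [2.406, 2.007, 0.003]
wrist_force: [0.4, 0.2, -0.2]
width: 0.0
grip_force: 0.0
```

```bash
python3 - <<'E'
from h import *
s=read_state();print(s['grip_force'])
ex=np.array([.9968,-.0793]);pc=np.array([.6820,-.0267]);w=pc-.051*ex
plan([(*w,.152,-4.55)])
im,d,c=shot('wrist');P=cloud(im,d,c);Z=P[...,2]
v,u=np.mgrid[:400,:640]
m=(u>322)&(u<505)&(v>94)&(v<107);q=P[m&~np.isnan(Z)]
A=np.c_[q[:,:2],np.ones(len(q))];print('dish rim z-plane',np.linalg.lstsq(A,q[:,2],rcond=None)[0],np.median(q[:,2]))
E
```

```text
0.0
tcp [ 0.4503 -0.3235  0.1567] tool-y yaw -10.34 z-axis [ 0.007 -0.005 -1.   ] q6 -0.49 F [ 0.4  0.2 -0.2] w 0.0 t 3.2
dx 0.3285 dy 0.1239 dz 0.0043 roll -5.79
dish rim z-plane [-0.77422451 -3.38154448 -0.41577306] 0.001264241000610844
```

```bash
python3 - <<'E'
from h import *
im,d,c=shot('wrist','w3.png');P=cloud(im,d,c);Z=P[...,2]
im2,d2,c2=shot('side');P2=cloud(im2,d2,c2);cv2.imwrite('pics/s3.png',cv2.resize(im2[90:250,300:500],(800,640))[:600])
for q in (P,P2):
    z=q[...,2];m=(z>.044)&(z<.056)&(q[...,0]>.4)&(q[...,0]<.62)&(q[...,1]<-.22)&(q[...,1]>-.43)&(np.ptp(np.nan_to_num(q),axis=-1)>0)
    print(rect(q[m]),m.sum())
E
```

```text
(array([ 497.2, -331.6]), array([168.1, 109.6]), 79.3) 3969
(array([ 495.2, -330.9]), array([173.4, 114.4]), 79.9) 338
```

View pics/w3.png

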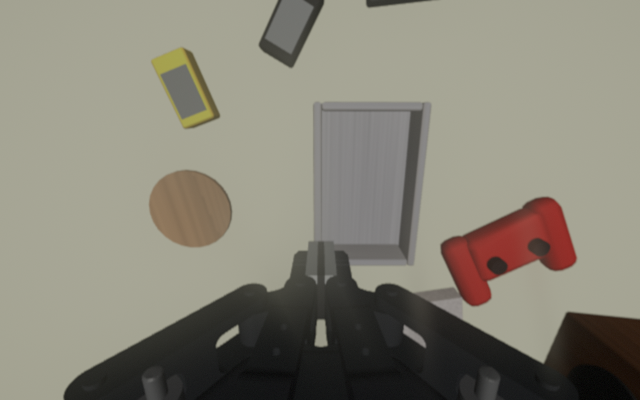

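The dish hasn't moved, so the grip slipped off the wall. I'll retry deeper and check the grip before lifting.

```bash
python3 - <<'E'
from h import *
plan([(.447,-.3228,.157,-10.5),(.447,-.3228,.014,-10.5)])
E
```

```text
tcp [ 0.447  -0.3209  0.1512] tool-y yaw -10.34 z-axis [-0.001  0.001 -1.   ] q6 -0.49 F [-1.2 -0.4 -0.6] w -0.004 t 3.4
dx -0.0018 dy 0.0003 dz -0.0058 roll 0.16
dx -0.0019 dy 0.0006 dz 0.1372 roll 0.16
```

Emit:
step_arm(commands=[{"dx":-0.0019,"dy":0,"dz":0,"roll":0,"fingers":-1},{"dx":-0.0019,"dy":0,"dz":0,"roll":0,"fingers":-1},{"dx":-0.0019,"dy":0,"dz":0,"roll":0,"fingers":-1},{"dx":-0.0019,"dy":0,"dz":0.04,"roll":0,"fingers":-1},{"dx":-0.0019,"dy":0,"dz":0.08,"roll":0,"fingers":-1},{"dx":-0.0019,"dy":0,"dz":0.12,"roll":0,"fingers":-1},{"dx":-0.0019,"dy":0,"dz":0.137,"roll":0,"fingers":-1},{"dx":-0.0019,"dy":0,"dz":0.137,"roll":0,"fingers":-1}], squeeze=60)

```text
time: 4.35
tool_pos: [0.4464, -0.3227, 0.0141]
tcp_rot: [-2.411, -2.01, 0.001]
wrist_force: [-0.2, 0.5, 0.6]
width: 0.996
grip_force: 0.0
```

Emit:
step_arm(commands=[{"dx":0,"dy":0,"dz":0,"roll":0,"fingers":1},{"dx":0,"dy":0,"dz":0,"roll":0,"fingers":1},{"dx":0,"dy":0,"dz":0,"roll":0,"fingers":1},{"dx":0,"dy":0,"dz":0,"roll":0,"fingers":1},{"dx":0,"dy":0,"dz":0,"roll":0,"fingers":1},{"dx":0,"dy":0,"dz":0,"roll":0,"fingers":1},{"dx":0,"dy":0,"dz":0,"roll":0,"fingers":1},{"dx":0,"dy":0,"dz":0,"roll":0,"fingers":1}])

```text
time: 5.35
tool_pos: [0.4474, -0.3236, 0.0159]
tcp_rot: [2.412, 2.012, -0.0]
wrist_force: [-1.8, 0.8, 5.8]
width: 0.05
grip_force: 59.1
```

Emit:
step_arm(commands=[{"dx":0,"dy":0,"dz":-0.005,"roll":0,"fingers":1},{"dx":0,"dy":0,"dz":-0.01,"roll":0,"fingers":1},{"dx":0,"dy":0,"dz":-0.015,"roll":0,"fingers":1},{"dx":0,"dy":0,"dz":-0.02,"roll":0,"fingers":1},{"dx":0,"dy":0,"dz":-0.03,"roll":0,"fingers":1},{"dx":0,"dy":0,"dz":-0.04,"roll":0,"fingers":1},{"dx":0,"dy":0,"dz":-0.05,"roll":0,"fingers":1},{"dx":0,"dy":0,"dz":-0.05,"roll":0,"fingers":1}])

```text
time: 6.35
tool_pos: [0.4483, -0.3242, 0.0668]
tcp_rot: [2.411, 2.01, 0.001]
wrist_force: [0.8, -0.3, -1.5]
width: 0.049
grip_force: 59.3
```

```bash
python3 - <<'E'
from h import *
s=read_state();print(s['grip_force'],s['torque'])
plan([])
im,d,c=shot('side');P=cloud(im,d,c);cv2.imwrite('pics/s4.png',cv2.resize(im[110:230,320:480],(800,600)))
E
```

```text
59.34167814441025 [ 0.02856054  0.11450769 -0.05319487]
tcp [ 0.4483 -0.3242  0.0668] tool-y yaw -10.35 z-axis [ 0.002 -0.002 -1.   ] q6 -0.49 F [ 0.8 -0.3 -1.5] w 0.049 t 6.3
```

View pics/s4.png

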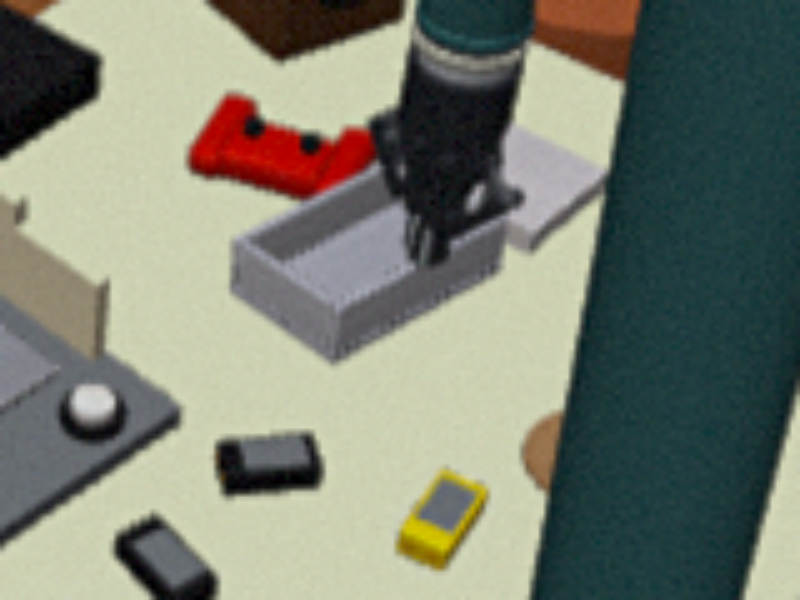

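The dish is lifted level, gripped at (428,245) in this crop. Now I'll carry it over the platform.

```bash
python3 - <<'E'
from h import *
ex=np.array([.9968,-.0793]);pc=np.array([.6820,-.0267]);w=pc-.051*ex
plan([(.4475,-.3236,.15,None),(*w,.15,-4.4)])
E
```

```text
tcp [ 0.4478 -0.3238  0.0661] tool-y yaw -10.34 z-axis [ 0.001 -0.001 -1.   ] q6 -0.49 F [ 0.6  0.  -2.5] w 0.046 t 6.4
dx 0.0000 dy -0.0002 dz -0.0839 roll 0.00
dx 0.3291 dy 0.1264 dz -0.0840 roll -5.94
```

Emit:
step_arm(commands=[{"dx":0,"dy":0,"dz":-0.05,"roll":0,"fingers":1},{"dx":0,"dy":0,"dz":-0.084,"roll":0,"fingers":1},{"dx":0.045,"dy":0.015,"dz":-0.084,"roll":-1,"fingers":1},{"dx":0.09,"dy":0.035,"dz":-0.084,"roll":-2,"fingers":1},{"dx":0.14,"dy":0.055,"dz":-0.084,"roll":-3,"fingers":1},{"dx":0.19,"dy":0.075,"dz":-0.084,"roll":-4,"fingers":1},{"dx":0.24,"dy":0.095,"dz":-0.084,"roll":-5,"fingers":1},{"dx":0.28,"dy":0.11,"dz":-0.084,"roll":-6,"fingers":1}])

```text
time: 7.4
tool_pos: [0.6063, -0.0656, 0.1486]
tcp_rot: [-2.302, -2.137, 0.001]
wrist_force: [-0.2, -0.5, -2.4]
width: 0.048
grip_force: 60.6
```

Emit:
step_arm(commands=[{"dx":0.02,"dy":0.007,"dz":0,"roll":0,"fingers":1},{"dx":0.035,"dy":0.012,"dz":0,"roll":0,"fingers":1},{"dx":0.045,"dy":0.016,"dz":0,"roll":0,"fingers":1},{"dx":0.049,"dy":0.016,"dz":0,"roll":0,"fingers":1},{"dx":0.049,"dy":0.016,"dz":0,"roll":0,"fingers":1}])

```text
time: 8.02
tool_pos: [0.6251, -0.0206, 0.1493]
tcp_rot: [2.305, 2.135, -0.001]
wrist_force: [-0.2, 0.9, -2.5]
width: 0.049
grip_force: 60.6
```

```bash
python3 - <<'E'
from h import *
ex=np.array([.9968,-.0793]);pc=np.array([.6820,-.0267]);w=pc-.051*ex
im,d,c=shot('wrist','w5.png')
plan([(*w,.15,-4.4)])
E
```

```text
tcp [ 0.6252 -0.0207  0.1493] tool-y yaw -4.39 z-axis [-0. -0. -1.] q6 0.0 F [-0.1  0.7 -2.4] w 0.048 t 8.1
dx -0.0015 dy 0.0061 dz -0.0007 roll 0.01
```

View pics/w5.png

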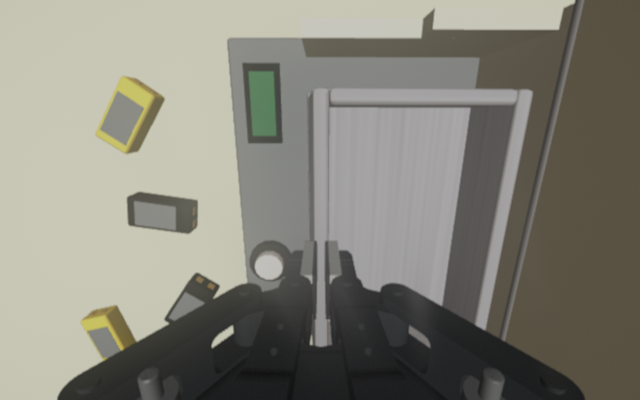

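The picture shows the dish over the platform, the display at (263,103), the button at (268,265), and the keypad's front edge running from (229,40) to (245,260). The packs are at (162,212) and (193,298). I'll refine the scale pose from these.

```bash
python3 - <<'E'
from h import *
im,d,c=load('wrist');K=c['intrinsics'];T=np.linalg.inv(c['world_to_cam'])
P=cloud(im,d,c)
hsv=cv2.cvtColor(im,cv2.COLOR_BGR2HSV).astype(int)
def px(u,v,z):
    r=T[:3,:3]@np.array([(u-K[0,2])/K[0,0],-(v-K[1,2])/K[1,1],-1]);o=T[:3,3];return o+r*(z-o[2])/r[2]
print('keypad z',np.median(P[160:220,250:290,2]),'btn z',np.median(P[258:270,262:275,2]))
ex=np.array([.9968,-.0793]);ey=-np.array([-.0793,-.9968])
# front edge per row
L=[]
g=cv2.cvtColor(im,cv2.COLOR_BGR2GRAY).astype(float)
for v in range(60,250,5):
    row=np.convolve(g[v],np.ones(3)/3,'same'); seg=np.diff(row[215:260]);L.append(px(215+np.argmin(seg)+.5,v,.022)[:2])
L=np.array(L);f=np.polyfit(L[:,1],L[:,0],1);print('front edge yaw',np.degrees(-np.arctan(f[0])),'ex',np.median(L@ex))
m=(hsv[...,0]>50)&(hsv[...,0]<80)&(hsv[...,1]>90);v,u=np.nonzero(m);(cx,cy),wh,a=cv2.minAreaRect(np.c_[u,v].astype(np.float32));p=px(cx,cy,.0225)[:2];print('disp',p,p@ex,p@ey,wh)
m=(g>170);m[:, :240]=0;m[:,300:]=0;m[:240]=0;m[290:]=0;v,u=np.nonzero(m);p=px(u.mean(),v.mean(),.034)
for z in(.03,.036,.046):
    p=px(u.mean(),v.mean(),z)[:2];print('btn',z,p,p@ex,p@ey)
# hinge/back wall, platform: dish rim
z=P[...,2];m=(z>.17)&(z<.195)
q=P[m&(np.arange(640)[None]>305)&(np.arange(640)[None]<535)];print('dish rim',rect(q),np.median(q[:,2]))
E
```

```text
keypad z nan btn z nan
front edge yaw -4.570715723228758 ex 0.5364337711867717
disp [0.34997467 0.17345292] 0.335099935093989 0.20065086562838008 (0.0, 0.0)
btn 0.03 [ 0.54927674 -0.10816323] 0.5560964021550228 -0.06425946401434794
btn 0.036 [ 0.55095177 -0.10487741] 0.557505501841857 -0.06085132449926947
btn 0.046 [ 0.55374348 -0.09940103] 0.559854001319914 -0.0551710919741387
dish rim (array([693.6, -24.4]), array([168.7, 151. ]), 85.6) 0.17801397332552615
```

```bash
python3 - <<'E'
from h import *
plan([(.6342,-.0229,.15,-4.45),(.6342,-.0229,.047,-4.45)])
im,d,c=load('wrist');K=c['intrinsics'];T=np.linalg.inv(c['world_to_cam'])
def px(u,v,z):
    r=T[:3,:3]@np.array([(u-K[0,2])/K[0,0],-(v-K[1,2])/K[1,1],-1]);o=T[:3,3];return o+r*(z-o[2])/r[2]
a,b=px(313,91,.1835),px(531,91,.1835);print(a,b,np.linalg.norm(a-b),'center',(a+b)/2-np.array([.0793,.9968,0])*.085)
E
```

```text
tcp [ 0.6252 -0.0207  0.1493] tool-y yaw -4.39 z-axis [-0. -0. -1.] q6 0.0 F [-0.1  0.7 -2.4] w 0.048 t 8.1
dx -0.0015 dy 0.0092 dz -0.0007 roll 0.06
dx -0.0014 dy 0.0092 dz 0.1023 roll 0.06
[0.62882156 0.06337786 0.1835    ] [0.72864142 0.05567035 0.1835    ] 0.10011698237216637 center [ 0.67199099 -0.0252039   0.1835    ]
```

Emit:
step_arm(commands=[{"dx":-0.0014,"dy":0.0092,"dz":0.02,"roll":0,"fingers":1},{"dx":-0.0014,"dy":0.0092,"dz":0.05,"roll":0,"fingers":1},{"dx":-0.0014,"dy":0.0092,"dz":0.08,"roll":0,"fingers":1},{"dx":-0.0014,"dy":0.0092,"dz":0.09,"roll":0,"fingers":1},{"dx":-0.0014,"dy":0.0092,"dz":0.097,"roll":0,"fingers":1},{"dx":-0.0014,"dy":0.0092,"dz":0.1,"roll":0,"fingers":1},{"dx":-0.0014,"dy":0.0092,"dz":0.102,"roll":0,"fingers":1},{"dx":-0.0014,"dy":0.0092,"dz":0.102,"roll":0,"fingers":1}])

```text
time: 9.07
tool_pos: [0.6355, -0.0222, 0.0482]
tcp_rot: [2.303, 2.135, 0.002]
wrist_force: [0.8, -0.8, -0.8]
width: 0.049
grip_force: 60.6
```

Emit:
step_arm(commands=[{"dx":0,"dy":0,"dz":0.0015,"roll":0,"fingers":1},{"dx":0,"dy":0,"dz":0.0015,"roll":0,"fingers":0.2},{"dx":0,"dy":0,"dz":0.0015,"roll":0,"fingers":0.2},{"dx":0,"dy":0,"dz":0.0015,"roll":0,"fingers":0.2},{"dx":0,"dy":0,"dz":-0.03,"roll":0,"fingers":0.2},{"dx":0,"dy":0,"dz":-0.08,"roll":0,"fingers":0.2},{"dx":0,"dy":0,"dz":-0.13,"roll":0,"fingers":0.2},{"dx":0,"dy":0,"dz":-0.16,"roll":0,"fingers":0.2}])

```text
time: 10.07
tool_pos: [0.636, -0.0222, 0.2111]
tcp_rot: [2.301, 2.133, 0.005]
wrist_force: [-0.0, 0.5, -0.4]
width: 0.396
grip_force: 0.0
```

```bash
python3 - <<'E'
from h import *
plan([])
shot('side');shot('scene');shot('wrist')
ex=np.array([.9968,-.0793]);ey=np.array([.0793,.9968])
for n in('side','scene','wrist'):
    im,d,c=load(n);P=cloud(im,d,c);z=P[...,2]
    a=P[...,:2]@ex;b=P[...,:2]@ey
    m=(z>.074)&(z<.084)&(a>.60)&(a<.763)&(abs(b-.0275)<.115)
    r=rect(P[m]);p=r[0]/1000;print(n,r,m.sum(),'ex,ey',p@ex,p@ey,'z',np.median(z[m]))
    if n!='wrist':
        m=(z>.025)&(z<.034)&(a>.58)&(a<.78)&(abs(b-.0275)<.11);q=P[m];print('plat',np.percentile(q[:,:2]@ex,[1,99]),np.percentile(q[:,:2]@ey,[1,99]),len(q))
        m=(z>.015)&(z<.026)&(a>.5)&(a<.62)&(b<.2)&(b>-.14);q=P[m];print('keyp',np.percentile(q[:,:2]@ex,[1,99]),np.percentile(q[:,:2]@ey,[1,99]),len(q))
E
```

```text
tcp [ 0.636  -0.0222  0.2111] tool-y yaw -4.34 z-axis [ 0.005 -0.    -1.   ] q6 0.0 F [-0.   0.5 -0.4] w 0.396 t 10.1
side (array([682.9, -24.9]), array([174. , 115.5]), 85.4) 360 ex,ey 0.68268929 0.029333649999999996 z 0.08037370931182458
plat [0.5810572  0.77357801] [-0.08017886  0.13363797] 492
keyp [0.53307063 0.61833385] [-0.11457391  0.17104192] 943
scene (array([644.5, -98.9]), array([26.4, 60. ]), 49.7) 52 ex,ey 0.6502803699999999 -0.047474670000000004 z 0.07938382569354563
plat [0.58049598 0.68147203] [-0.0699845  -0.01146922] 67
keyp [0.53521551 0.61133564] [-0.11701911  0.16493344] 392
wrist (array([686.3, -25.2]), array([168.5, 110. ]), 85.2) 3563 ex,ey 0.6861021999999999 0.029304229999999987 z 0.0803868594852693
```

The dish stands within 2 mm of the centre and square. Now I'll locate the button.

```bash
python3 - <<'E'
from h import *
ex=np.array([.9968,-.0793]);ey=np.array([.0793,.9968])
for n in('wrist','side','scene'):
    im,d,c=load(n);P=cloud(im,d,c);z=P[...,2];a=P[...,:2]@ex;b=P[...,:2]@ey
    m=(abs(a-.57)<.035)&(abs(b+.057)<.04)&(z>.03)&(z<.08)
    g=im.min(-1)
    w=m&(g>150)
    print(n,'housing',rect(P[m]),m.sum(),'white',w.sum(), w.any() and (rect(P[w]),P[w].mean(0).round(4),np.percentile(z[w],[5,50,95,99]).round(4), P[w&(z>np.percentile(z[w],60))].mean(0)))
plan([(.5625,-.1015,.2,0),(.5625,-.1015,.07,0)])
E
```

```text
wrist housing (array([559.9, -99.6]), array([47.7, 38.7]), 22.7) 802 white 380 ((array([ 560.6, -101.5]), array([29.6, 27.6]), 61.8), array([ 0.5614, -0.1008,  0.0446]), array([0.0427, 0.0448, 0.046 , 0.0464]), array([ 0.56159316, -0.10261036,  0.04551448]))
side housing (array([ 559.6, -103.5]), array([48.7, 48.6]), 70.2) 118 white 44 ((array([ 560.2, -102.2]), array([27.2, 28.8]), 75.1), array([ 0.5591, -0.1015,  0.0466]), array([0.043 , 0.0465, 0.0492, 0.0526]), array([ 0.55768787, -0.09911735,  0.04872279]))
scene housing (array([ 564.9, -104. ]), array([42.6, 41.1]), 53.6) 98 white 45 ((array([ 561.3, -101.1]), array([28.2, 32. ]), 54.5), array([ 0.5627, -0.1013,  0.0443]), array([0.0404, 0.044 , 0.0495, 0.0503]), array([ 0.56481735, -0.10561903,  0.04670406]))
tcp [ 0.6363 -0.0222  0.2101] tool-y yaw -4.34 z-axis [ 0.005 -0.    -1.   ] q6 0.0 F [-0.3  1.3 -0.3] w 0.402 t 10.2
dx -0.0846 dy -0.0676 dz 0.0098 roll -4.34
dx -0.0846 dy -0.0683 dz 0.1398 roll -4.34
```

Emit:
step_arm(commands=[{"dx":-0.04,"dy":-0.035,"dz":0,"roll":0,"fingers":1},{"dx":-0.0845,"dy":-0.0692,"dz":0,"roll":0,"fingers":1},{"dx":-0.0845,"dy":-0.0692,"dz":0,"roll":0,"fingers":1},{"dx":-0.0845,"dy":-0.0692,"dz":0.05,"roll":0,"fingers":1},{"dx":-0.0845,"dy":-0.0692,"dz":0.1,"roll":0,"fingers":1},{"dx":-0.0845,"dy":-0.0692,"dz":0.14,"roll":0,"fingers":1},{"dx":-0.0845,"dy":-0.0692,"dz":0.152,"roll":0,"fingers":1},{"dx":-0.0845,"dy":-0.0692,"dz":0.152,"roll":0,"fingers":1}])

```text
time: 11.22
tool_pos: [0.5586, -0.1005, 0.0542]
tcp_rot: [-2.302, -2.135, 0.002]
wrist_force: [-0.3, 0.2, 0.6]
width: -0.002
grip_force: 0.0
```

Emit:
step_arm(commands=[{"dx":0,"dy":0,"dz":0.006,"roll":0,"fingers":1},{"dx":0,"dy":0,"dz":0.012,"roll":0,"fingers":1},{"dx":0,"dy":0,"dz":0.015,"roll":0,"fingers":1},{"dx":0,"dy":0,"dz":0.018,"roll":0,"fingers":1}])

```text
time: 11.72
tool_pos: [0.5594, -0.1012, 0.0375]
tcp_rot: [2.304, 2.135, 0.001]
wrist_force: [-0.4, 0.5, -0.4]
width: 0.001
grip_force: 0.0
```

Emit:
step_arm(commands=[{"dx":0,"dy":0,"dz":0.002,"roll":0,"fingers":1},{"dx":0,"dy":0,"dz":0.004,"roll":0,"fingers":1},{"dx":0,"dy":0,"dz":0.004,"roll":0,"fingers":1}])

```text
time: 12.1
tool_pos: [0.559, -0.1011, 0.0331]
tcp_rot: [-2.304, -2.135, 0.0]
wrist_force: [0.4, 0.8, 0.3]
width: 0.004
grip_force: 0.0
```

```bash
python3 - <<'E'
from h import *
plan([])
im,d,c=shot('side');shot('wrist','w6.png')
plan([])
cv2.imwrite('pics/s6.png',cv2.resize(im[160:230,290:390],(800,560),interpolation=cv2.INTER_CUBIC))
E
```

```text
tcp [ 0.559  -0.1011  0.0331] tool-y yaw -4.35 z-axis [-0.  0. -1.] q6 -0.15 F [0.4 0.8 0.3] w 0.004 t 12.1
tcp [ 0.5592 -0.1012  0.0333] tool-y yaw -4.35 z-axis [ 0. -0. -1.] q6 -0.15 F [ 0.3 -0.2 -0.3] w -0.002 t 12.2
```

View pics/s6.png

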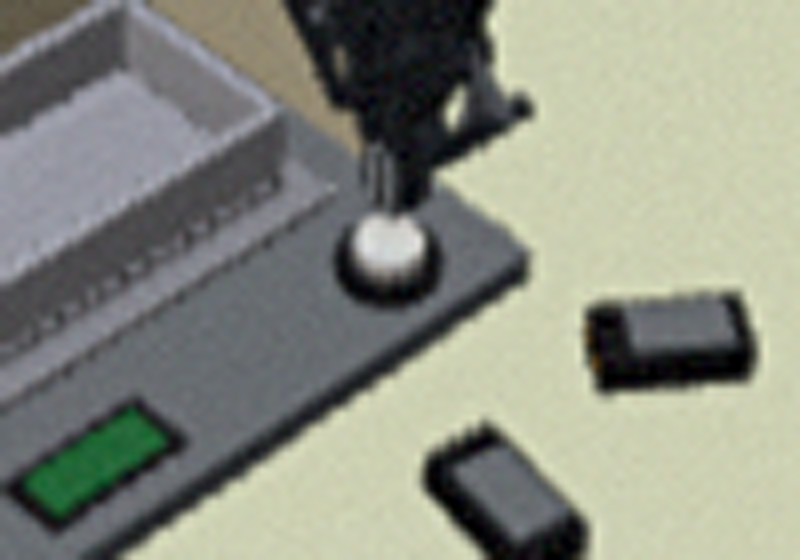

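The crop shows the fingertips at about (390,205), just above and behind the button top at (390,235). I'll measure the tip's true height from the depth.

```bash
python3 - <<'E'
from h import *
im,d,c=load('side');P=cloud(im,d,c)
for v in range(176,196,2): print(v,[(int(im[v,u].mean()),*P[v,u].round(3)) for u in(336,338,340)])
im,d,c=shot('scene');P=cloud(im,d,c);T=c['world_to_cam'];K=c['intrinsics']
q=T@np.array([.5592,-.1012,.0333,1]);u0,v0=K[0,2]+K[0,0]*q[0]/-q[2],K[1,2]-K[1,1]*q[1]/-q[2];print(u0,v0)
cv2.imwrite('pics/c7.png',cv2.resize(im[int(v0)-40:int(v0)+20,int(u0)-40:int(u0)+40],(800,600),interpolation=cv2.INTER_CUBIC))
u0=int(u0);v0=int(v0)
for v in range(v0-14,v0+4,2): print(v,[(int(im[v,u].mean()),*P[v,u].round(3)) for u in(u0-2,u0,u0+2)])
E
```

```text
176 [(18, np.float64(0.564), np.float64(-0.091), np.float64(0.114)), (26, np.float64(0.556), np.float64(-0.091), np.float64(0.12)), (19, np.float64(0.544), np.float64(-0.088), np.float64(0.13))]
178 [(89, np.float64(0.564), np.float64(-0.091), np.float64(0.106)), (33, np.float64(0.552), np.float64(-0.087), np.float64(0.116)), (24, np.float64(0.545), np.float64(-0.09), np.float64(0.119))]
180 [(98, np.float64(0.562), np.float64(-0.09), np.float64(0.098)), (98, np.float64(0.553), np.float64(-0.089), np.float64(0.105)), (24, np.float64(0.549), np.float64(-0.095), np.float64(0.103))]
182 [(96, np.float64(0.564), np.float64(-0.093), np.float64(0.086)), (93, np.float64(0.555), np.float64(-0.092), np.float64(0.093)), (27, np.float64(0.548), np.float64(-0.095), np.float64(0.095))]
184 [(101, np.float64(0.563), np.float64(-0.092), np.float64(0.078)), (97, np.float64(0.553), np.float64(-0.09), np.float64(0.086)), (16, np.float64(0.547), np.float64(-0.094), np.float64(0.087))]
186 [(113, np.float64(0.588), np.float64(-0.124), np.float64(0.029)), (98, np.float64(0.552), np.float64(-0.089), np.fl
[... 1983 characters left out ...]
68), np.float64(-0.109), np.float64(0.071)), (146, np.float64(0.535), np.float64(-0.079), np.float64(0.024))]
224 [(196, np.float64(0.551), np.float64(-0.107), np.float64(0.045)), (193, np.float64(0.554), np.float64(-0.1), np.float64(0.043)), (194, np.float64(0.559), np.float64(-0.095), np.float64(0.044))]
226 [(200, np.float64(0.556), np.float64(-0.111), np.float64(0.041)), (189, np.float64(0.561), np.float64(-0.105), np.float64(0.041)), (190, np.float64(nan), np.float64(nan), np.float64(nan))]
228 [(145, np.float64(0.564), np.float64(-0.116), np.float64(0.042)), (189, np.float64(0.572), np.float64(-0.113), np.float64(0.046)), (180, np.float64(0.574), np.float64(-0.105), np.float64(0.043))]
```

View pics/c7.png

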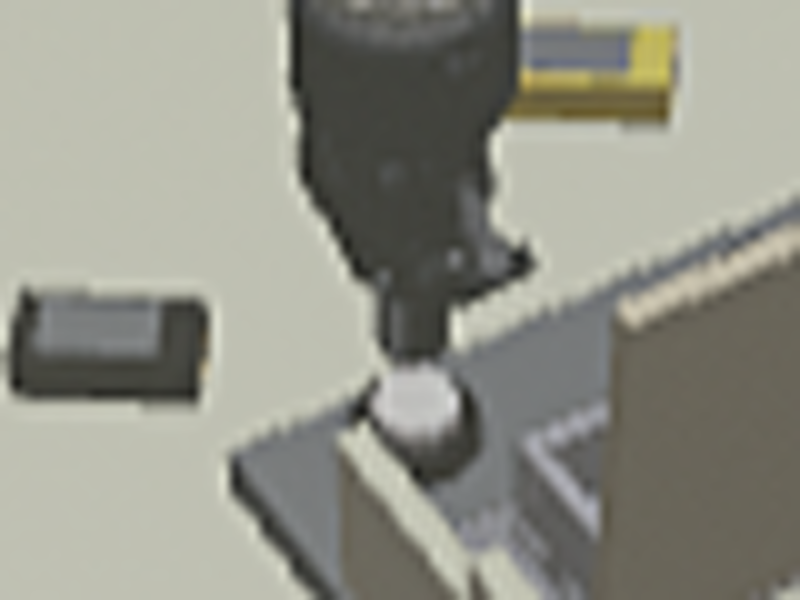

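The tips are really about 27 mm higher than the reported TCP, which also explains the first slip. From here I'll go down until I feel contact.

Emit:
step_arm(commands=[{"dx":0.0,"dy":0.002,"dz":0.004,"roll":0,"fingers":1},{"dx":0,"dy":0.002,"dz":0.008,"roll":0,"fingers":1},{"dx":0,"dy":0.002,"dz":0.01,"roll":0,"fingers":1},{"dx":0,"dy":0.002,"dz":0.012,"roll":0,"fingers":1},{"dx":0,"dy":0.002,"dz":0.012,"roll":0,"fingers":1}])

```text
time: 12.88
tool_pos: [0.5609, -0.1012, 0.021]
tcp_rot: [-2.304, -2.135, 0.0]
wrist_force: [-0.4, 0.5, -0.7]
width: 0.004
grip_force: 0.0
```

Emit:
step_arm(commands=[{"dx":0,"dy":0,"dz":0.002,"roll":0,"fingers":1},{"dx":0,"dy":0,"dz":0.003,"roll":0,"fingers":1},{"dx":0,"dy":0,"dz":0.003,"roll":0,"fingers":1}])

```text
time: 13.25
tool_pos: [0.561, -0.1013, 0.0182]
tcp_rot: [-2.304, -2.136, 0.0]
wrist_force: [-0.9, -0.9, -0.2]
width: 0.001
grip_force: 0.0
```

Emit:
step_arm(commands=[{"dx":0,"dy":0,"dz":0.002,"roll":0,"fingers":1},{"dx":0,"dy":0,"dz":0.003,"roll":0,"fingers":1},{"dx":0,"dy":0,"dz":0.003,"roll":0,"fingers":1}])

```text
time: 13.62
tool_pos: [0.561, -0.1013, 0.0151]
tcp_rot: [-2.304, -2.135, 0.0]
wrist_force: [-0.3, -0.5, 0.6]
width: 0.002
grip_force: 0.0
```

Emit:
step_arm(commands=[{"dx":0,"dy":0,"dz":0.002,"roll":0,"fingers":1},{"dx":0,"dy":0,"dz":0.003,"roll":0,"fingers":1},{"dx":0,"dy":0,"dz":0.003,"roll":0,"fingers":1}])

```text
time: 14.0
tool_pos: [0.5611, -0.1013, 0.0122]
tcp_rot: [-2.304, -2.136, 0.0]
wrist_force: [-0.7, 0.1, 0.4]
width: 0.004
grip_force: 0.0
```

Emit:
step_arm(commands=[{"dx":0,"dy":0,"dz":0.002,"roll":0,"fingers":1},{"dx":0,"dy":0,"dz":0.003,"roll":0,"fingers":1},{"dx":0,"dy":0,"dz":0.003,"roll":0,"fingers":1}])

```text
time: 14.38
tool_pos: [0.5613, -0.1013, 0.0094]
tcp_rot: [2.304, 2.135, 0.0]
wrist_force: [-0.1, 0.0, 1.5]
width: 0.005
grip_force: 1.1
```

Emit:
step_arm(commands=[{"dx":0,"dy":0,"dz":0.002,"roll":0,"fingers":1},{"dx":0,"dy":0,"dz":0.003,"roll":0,"fingers":1},{"dx":0,"dy":0,"dz":0.003,"roll":0,"fingers":1}])

```text
time: 14.75
tool_pos: [0.5613, -0.1013, 0.0064]
tcp_rot: [2.304, 2.135, 0.0]
wrist_force: [-1.2, 0.5, 3.5]
width: 0.003
grip_force: 1.8
```

Emit:
step_arm(commands=[{"dx":0,"dy":0,"dz":0.002,"roll":0,"fingers":1},{"dx":0,"dy":0,"dz":0.0035,"roll":0,"fingers":1},{"dx":0,"dy":0,"dz":0.0035,"roll":0,"fingers":1}])

```text
time: 15.12
tool_pos: [0.5615, -0.1014, 0.0057]
tcp_rot: [2.304, 2.136, -0.0]
wrist_force: [-8.3, 1.6, 21.6]
width: -0.004
grip_force: 10.8
```

Bottomed at 21.6 N, so tare is pressed right down. Real tips are therefore about 33 mm above the reported TCP. Now up and over to pack A.

```bash
python3 - <<'E'
from h import *
plan([(.450,-.162,.13,-39.4)])
E
```

```text
tcp [ 0.5615 -0.1014  0.0057] tool-y yaw -4.34 z-axis [-0. -0. -1.] q6 -0.15 F [-8.3  1.6 21.6] w -0.004 t 15.1
dx -0.0689 dy -0.1066 dz -0.1243 roll 35.06
```

Emit:
step_arm(commands=[{"dx":0,"dy":0,"dz":-0.05,"roll":0,"fingers":1},{"dx":0,"dy":0,"dz":-0.1,"roll":0,"fingers":0},{"dx":-0.03,"dy":-0.05,"dz":-0.124,"roll":10,"fingers":-0.4},{"dx":-0.069,"dy":-0.1066,"dz":-0.124,"roll":20,"fingers":-0.4},{"dx":-0.069,"dy":-0.1066,"dz":-0.124,"roll":30,"fingers":-0.4},{"dx":-0.069,"dy":-0.1066,"dz":-0.124,"roll":35,"fingers":-0.4},{"dx":-0.069,"dy":-0.1066,"dz":-0.124,"roll":35,"fingers":-0.4},{"dx":-0.069,"dy":-0.1066,"dz":-0.124,"roll":35,"fingers":-0.4}])

```text
time: 16.12
tool_pos: [0.4495, -0.1619, 0.1264]
tcp_rot: [-2.838, -1.346, 0.001]
wrist_force: [0.2, -0.5, 0.5]
width: 0.703
grip_force: 0.0
```

```bash
cat >> h.py <<'E'
def dark(names,zlo=.017,zhi=.032):
    for n in names:
        im,d,c=load(n);P=cloud(im,d,c);z=P[...,2];hsv=cv2.cvtColor(im,cv2.COLOR_BGR2HSV)
        m=(z>zlo)&(z<zhi)&(hsv[...,2]<130)&(hsv[...,1]<90)&(P[...,0]>.25)&(P[...,0]<.54)&(abs(P[...,1])<.6)
        k,l,st,ce=cv2.connectedComponentsWithStats(m.astype(np.uint8))
        for i in range(1,k):
            if st[i,4]>(250 if n=='wrist' else 30): print(n,st[i].tolist(),rect(P[l==i]))
E
python3 - <<'E'
from h import *
plan([])
shot('wrist','w8.png');shot('side');shot('scene')
dark(['wrist','side','scene'])
E
```

```text
tcp [ 0.4495 -0.1619  0.1264] tool-y yaw -39.25 z-axis [-0.  0. -1.] q6 0.29 F [ 0.2 -0.5  0.5] w 0.703 t 16.1
wrist [114, 0, 39, 32, 1058] (array([425.5,  56. ]), array([23.7, 29.4]), 50.7)
wrist [291, 0, 102, 140, 1881] (array([532.7, -89.6]), array([142.9,  14.7]), 89.9)
wrist [189, 61, 84, 70, 3230] (array([443.4, -41.2]), array([36.4, 70.7]), 76.8)
wrist [303, 156, 37, 68, 2396] (array([ 451.1, -162.3]), array([68.6, 36. ]), 50.4)
wrist [260, 274, 27, 31, 446] (array([ 335., -213.]), array([28.3, 29.5]), 8.7)
side [318, 189, 38, 29, 143] (array([531.6, -68.7]), array([ 16.5, 184.2]), 0.1)
side [363, 197, 22, 10, 147] (array([ 448.6, -160.9]), array([66.9, 34.6]), 51.3)
side [404, 206, 10, 10, 65] (array([ 331.9, -205.6]), array([24.2, 43.6]), 13.0)
side [343, 213, 21, 18, 168] (array([440.1, -39.7]), array([36.2, 69. ]), 78.1)
side [328, 237, 14, 8, 83] (array([432.3,  63.2]), array([41.7, 30. ]), 55.7)
side [293, 324, 11, 12, 89] (array([306. , 352.8]), array([25.1, 31.2]), 36.7)
side [194, 332, 12, 8, 35] (array([477.4, 541. ]), array([31.3,  5.4]), 66.5)
scene [391, 125, 27, 16, 86] (array([336.7, 590.2]), array([ 19. , 153.1]), 89.4)
scene [319, 189, 11, 4, 43] (array([432.1,  65.4]), array([39.3, 21.1]), 52.1)
scene [297, 197, 15, 15, 124] (array([447.1, -40.5]), array([35.4, 66.5]), 76.8)
scene [245, 201, 13, 8, 46] (array([ 334.2, -204.9]), array([43.8, 26.1]), 89.9)
scene [268, 215, 20, 9, 131] (array([ 453.6, -162.2]), array([68.7, 37.8]), 51.1)
```

View pics/w8.png

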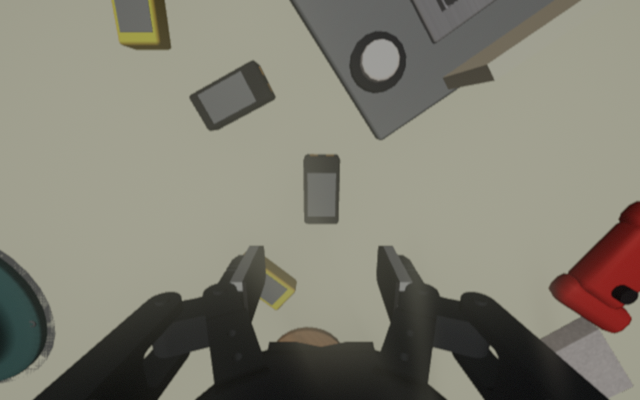

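The pack is in line with the fingers at (321,190). The other pack is at (232,96), and only the two black packs are in view. Going down.

Emit:
step_arm(commands=[{"dx":0.0007,"dy":0.001,"dz":0.05,"roll":0,"fingers":-0.4},{"dx":0.0007,"dy":0.001,"dz":0.1,"roll":0,"fingers":-0.4},{"dx":0.0007,"dy":0.001,"dz":0.13,"roll":0,"fingers":-0.4},{"dx":0.0007,"dy":0.001,"dz":0.145,"roll":0,"fingers":-0.4},{"dx":0.0007,"dy":0.001,"dz":0.151,"roll":0,"fingers":-0.4},{"dx":0.0007,"dy":0.001,"dz":0.151,"roll":0,"fingers":-0.4}])

```text
time: 17.02
tool_pos: [0.4516, -0.1624, -0.0236]
tcp_rot: [2.839, 1.344, 0.001]
wrist_force: [-0.1, -0.7, 0.9]
width: 0.699
grip_force: 0.0
```

Emit:
step_arm(commands=[{"dx":0,"dy":0,"dz":0.002,"roll":0,"fingers":1},{"dx":0,"dy":0,"dz":0.002,"roll":0,"fingers":1},{"dx":0,"dy":0,"dz":0.002,"roll":0,"fingers":1},{"dx":0,"dy":0,"dz":0.002,"roll":0,"fingers":1},{"dx":0,"dy":0,"dz":0.002,"roll":0,"fingers":1}], squeeze=40)

```text
time: 17.65
tool_pos: [0.4521, -0.1626, -0.025]
tcp_rot: [2.838, 1.343, 0.003]
wrist_force: [-0.6, -0.2, 6.0]
width: 0.409
grip_force: 42.2
```

```bash
python3 - <<'E'
from h import *
im,d,c=shot('side');P=cloud(im,d,c)
pc=np.array([.6845,-.0252]);ey=np.array([.0793,.9968])
p=pc-.032*ey
plan([(*p,.14,85.4)])
cv2.imwrite('pics/s9.png',cv2.resize(im[165:225,330:410],(800,600),interpolation=cv2.INTER_CUBIC))
E
```

```text
tcp [ 0.4521 -0.1626 -0.025 ] tool-y yaw -39.34 z-axis [ 0.002 -0.001 -1.   ] q6 0.29 F [-0.9 -0.1  5.6] w 0.412 t 17.7
dx 0.2274 dy 0.1112 dz -0.1646 roll 55.26
```

View pics/s9.png

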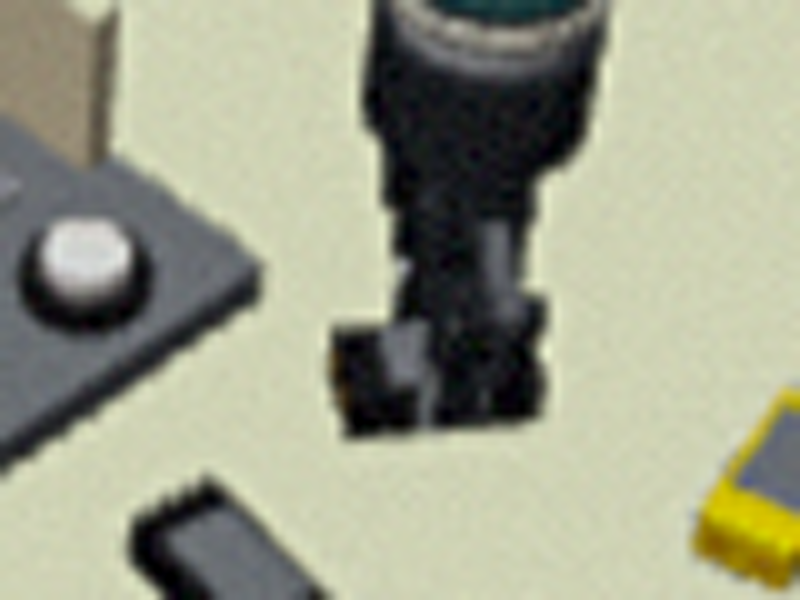

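The pack is gripped with width 35 mm and 42 N, and the fingers reach right down to the console at (430,420). Now carrying it to the dish.

Emit:
step_arm(commands=[{"dx":0,"dy":0,"dz":-0.05,"roll":0,"fingers":1},{"dx":0,"dy":0,"dz":-0.11,"roll":0,"fingers":1},{"dx":0.02,"dy":0.01,"dz":-0.165,"roll":5,"fingers":1},{"dx":0.07,"dy":0.035,"dz":-0.165,"roll":15,"fingers":1},{"dx":0.12,"dy":0.06,"dz":-0.165,"roll":25,"fingers":1},{"dx":0.17,"dy":0.085,"dz":-0.165,"roll":35,"fingers":1},{"dx":0.21,"dy":0.103,"dz":-0.165,"roll":45,"fingers":1},{"dx":0.2274,"dy":0.1112,"dz":-0.165,"roll":55.2,"fingers":1}])

```text
time: 18.7
tool_pos: [0.6824, -0.0552, 0.1377]
tcp_rot: [-3.138, 0.131, 0.001]
wrist_force: [0.2, 0.4, -0.6]
width: 0.411
grip_force: 41.4
```

```bash
python3 - <<'E'
from h import *
pc=np.array([.6845,-.0252]);ey=np.array([.0793,.9968])
p=pc-.032*ey
shot('wrist')
plan([(*p,.016,85.4)]);print(read_state()['grip_force'])
E
```

```text
tcp [ 0.6838 -0.0545  0.1377] tool-y yaw -95.1 z-axis [ 0.001  0.001 -1.   ] q6 1.54 F [ 2.8  0.4 -0.7] w 0.411 t 18.8
dx -0.0017 dy 0.0029 dz 0.1217 roll -0.50
41.41953527927399
```

Emit:
step_arm(commands=[{"dx":-0.001,"dy":0.0029,"dz":0.04,"roll":-0.5,"fingers":1},{"dx":-0.001,"dy":0.0029,"dz":0.08,"roll":-0.5,"fingers":1},{"dx":-0.001,"dy":0.0029,"dz":0.11,"roll":-0.5,"fingers":1},{"dx":-0.001,"dy":0.0029,"dz":0.119,"roll":-0.5,"fingers":1},{"dx":-0.001,"dy":0.0029,"dz":0.122,"roll":-0.5,"fingers":1},{"dx":-0.001,"dy":0.0029,"dz":0.122,"roll":-0.5,"fingers":1}])

```text
time: 19.5
tool_pos: [0.6808, -0.0598, 0.0183]
tcp_rot: [3.139, -0.11, 0.003]
wrist_force: [0.7, -0.3, -0.8]
width: 0.408
grip_force: 41.4
```

Emit:
step_arm(commands=[{"dx":0,"dy":0,"dz":0,"roll":0,"fingers":-0.05},{"dx":0,"dy":0,"dz":0,"roll":0,"fingers":-0.05},{"dx":0,"dy":0,"dz":-0.002,"roll":0,"fingers":-0.05},{"dx":0,"dy":0,"dz":-0.03,"roll":0,"fingers":-0.05},{"dx":0,"dy":0,"dz":-0.08,"roll":0,"fingers":-0.05},{"dx":0,"dy":0,"dz":-0.13,"roll":0,"fingers":-0.05},{"dx":0,"dy":0,"dz":-0.13,"roll":0,"fingers":-0.05}])

```text
time: 20.38
tool_pos: [0.6842, -0.0601, 0.1541]
tcp_rot: [3.139, -0.111, 0.019]
wrist_force: [-0.1, 0.2, 1.0]
width: 0.53
grip_force: 0.0
```

```bash
cat >> h.py <<'E'
ex=np.array([.9968,-.0793]);ey=np.array([.0793,.9968])
def indish(names):
    for n in names:
        im,d,c=load(n);P=cloud(im,d,c);z=P[...,2];a=P[...,:2]@ex-.6845;b=P[...,:2]@ey-.0293
        m=(z>.053)&(z<.07)&(abs(a)<.045)&(abs(b)<.075)&(im.max(-1)<130)
        k,l,st,ce=cv2.connectedComponentsWithStats(m.astype(np.uint8))
        for i in range(1,k):
            if st[i,4]>30: q=P[l==i];r=rect(q);p=r[0]/1000;print(n,'in dish',st[i,4],r,'rel',(p@ex-.6845).round(4),(p@ey-.0293).round(4),np.median(q[:,2]))
        m=(z>.073)&(z<.085)&(abs(a)<.075)&(abs(b)<.1);r=rect(P[m]);p=r[0]/1000;print(n,'rim',r,'rel',(p@ex-.6845).round(4),(p@ey-.0293).round(4))
E
python3 - <<'E'
from h import *
shot('wrist');shot('side')
indish(['wrist','side']);dark(['side'])
plan([(.4425,-.041,.1,76.8)])
E
```

```text
wrist in dish 1334 (array([681.5, -60.9]), array([35.8, 68.9]), 86.1) rel -0.0004 -0.036 0.06266523781879202
wrist rim (array([686.2, -25.2]), array([169.9, 109.7]), 85.5) rel 0.0015 -0.0
side in dish 145 (array([688.1, -61.2]), array([40.3, 79.8]), 78.3) rel 0.0063 -0.0357 0.06470178190213505
side rim (array([685.6, -26.7]), array([174.7, 115.4]), 85.9) rel 0.001 -0.0015
side [317, 189, 39, 30, 148] (array([532.3, -63.6]), array([189.8,  15.4]), 90.0)
side [404, 206, 11, 10, 65] (array([ 331.9, -206.4]), array([24.9, 45.7]), 12.4)
side [343, 213, 21, 17, 177] (array([440.3, -39.8]), array([34.6, 68.5]), 77.4)
side [328, 237, 14, 8, 86] (array([430.8,  63.5]), array([42. , 27.4]), 47.7)
side [293, 324, 11, 12, 94] (array([305.6, 351.9]), array([26.9, 30.5]), 46.0)
side [191, 332, 16, 8, 38] (array([479.2, 542.6]), array([39.7,  7.5]), 62.9)
tcp [ 0.6803 -0.0596  0.148 ] tool-y yaw -94.04 z-axis [ 0.002 -0.    -1.   ] q6 1.52 F [-0.4  1.  -0.7] w 0.526 t 20.5
dx -0.2386 dy -0.0018 dz 0.0475 roll 9.16
```

Pack A is in the dish and the dish hasn't shifted. Next, pack B.

Emit:
step_arm(commands=[{"dx":-0.06,"dy":0,"dz":0,"roll":3,"fingers":-0.3},{"dx":-0.12,"dy":0,"dz":0,"roll":6,"fingers":-0.4},{"dx":-0.18,"dy":-0.001,"dz":0,"roll":9.2,"fingers":-0.4},{"dx":-0.2386,"dy":-0.0018,"dz":0.0,"roll":9.2,"fingers":-0.4},{"dx":-0.2386,"dy":-0.0018,"dz":0.04,"roll":9.2,"fingers":-0.4},{"dx":-0.2386,"dy":-0.0018,"dz":0.047,"roll":9.2,"fingers":-0.4},{"dx":-0.2386,"dy":-0.0018,"dz":0.047,"roll":9.2,"fingers":-0.4}])

```text
time: 21.35
tool_pos: [0.441, -0.0408, 0.0985]
tcp_rot: [-3.12, 0.362, 0.006]
wrist_force: [1.1, -0.8, 1.2]
width: 0.699
grip_force: 0.0
```

```bash
python3 - <<'E'
from h import *
shot('wrist');dark(['wrist'])
plan([(.4425,-.041,-.025,76.8)])
E
```

```text
wrist [215, 50, 225, 58, 2502] (array([534.2, -67.8]), array([187.3,  14.5]), 89.0)
wrist [299, 158, 41, 75, 2886] (array([444.5, -41. ]), array([36. , 68.5]), 77.0)
wrist [187, 213, 54, 42, 1269] (array([432.4,  63.8]), array([44.5, 28.1]), 51.3)
wrist [485, 247, 51, 39, 1165] (array([ 333.5, -205.6]), array([28.9, 45.4]), 8.6)
wrist [0, 346, 94, 51, 1899] (array([310.7, 306.7]), array([ 42.3, 130.7]), 3.6)
tcp [ 0.4422 -0.041   0.0995] tool-y yaw -103.24 z-axis [-0.002  0.    -1.   ] q6 1.65 F [-0.3 -0.9 -0.1] w 0.699 t 21.4
dx 0.0005 dy -0.0001 dz 0.1245 roll -0.04
```

Emit:
step_arm(commands=[{"dx":0.001,"dy":0,"dz":0.05,"roll":0,"fingers":-0.4},{"dx":0.001,"dy":0,"dz":0.09,"roll":0,"fingers":-0.4},{"dx":0.001,"dy":0,"dz":0.115,"roll":0,"fingers":-0.4},{"dx":0.001,"dy":0,"dz":0.1245,"roll":0,"fingers":-0.4},{"dx":0.001,"dy":0,"dz":0.1245,"roll":0,"fingers":1},{"dx":0.001,"dy":0,"dz":0.1245,"roll":0,"fingers":1},{"dx":0.001,"dy":0,"dz":0.1245,"roll":0,"fingers":1},{"dx":0.001,"dy":0,"dz":0.1245,"roll":0,"fingers":1}])

```text
time: 22.4
tool_pos: [0.4438, -0.0413, -0.0238]
tcp_rot: [3.121, -0.362, 0.003]
wrist_force: [-0.6, 0.7, 2.8]
width: 0.41
grip_force: 40.3
```

Emit:
step_arm(commands=[{"dx":0,"dy":0,"dz":0,"roll":0,"fingers":1},{"dx":0,"dy":0,"dz":-0.05,"roll":0,"fingers":1},{"dx":0,"dy":0,"dz":-0.1,"roll":0,"fingers":1},{"dx":0,"dy":0,"dz":-0.165,"roll":0,"fingers":1},{"dx":0,"dy":0,"dz":-0.165,"roll":0,"fingers":1}])

```text
time: 23.02
tool_pos: [0.4472, -0.0418, 0.146]
tcp_rot: [3.12, -0.362, 0.018]
wrist_force: [0.3, 0.9, -1.7]
width: 0.407
grip_force: 40.8
```

```bash
python3 - <<'E'
from h import *
pc=np.array([.6850,-.0252]);p=pc+.032*ey
plan([(*p,.14,85.4)]);print(read_state()['grip_force'])
E
```

```text
tcp [ 0.4472 -0.0418  0.146 ] tool-y yaw -103.24 z-axis [ 0.011 -0.002 -1.   ] q6 1.65 F [ 0.3  0.9 -1.7] w 0.407 t 23.0
dx 0.2227 dy -0.1023 dz 0.0086 roll -8.64
40.83187758922577
```

Emit:
step_arm(commands=[{"dx":0.05,"dy":-0.02,"dz":0,"roll":-2,"fingers":1},{"dx":0.1,"dy":-0.045,"dz":0,"roll":-5,"fingers":1},{"dx":0.15,"dy":-0.07,"dz":0,"roll":-8,"fingers":1},{"dx":0.195,"dy":-0.09,"dz":0,"roll":-8.6,"fingers":1},{"dx":0.22,"dy":-0.102,"dz":0,"roll":-8.6,"fingers":1},{"dx":0.226,"dy":-0.102,"dz":0,"roll":-8.6,"fingers":1},{"dx":0.226,"dy":-0.102,"dz":0,"roll":-8.6,"fingers":1},{"dx":0.226,"dy":-0.102,"dz":0,"roll":-8.6,"fingers":1}])

```text
time: 24.02
tool_pos: [0.6847, 0.006, 0.1396]
tcp_rot: [3.139, -0.128, -0.003]
wrist_force: [-0.2, -0.4, -0.9]
width: 0.412
grip_force: 40.7
```

```bash
python3 - <<'E'
from h import *
pc=np.array([.6850,-.0252]);p=pc+.032*ey
plan([(*p,.016,85.4)]);print(read_state()['grip_force'])
E
```

```text
tcp [0.6847 0.006  0.1396] tool-y yaw -94.67 z-axis [-0.002 -0.    -1.   ] q6 1.62 F [-0.2 -0.4 -0.9] w 0.412 t 24.0
dx 0.0030 dy -0.0009 dz 0.1236 roll -0.07
40.73261797428131
```

Emit:
step_arm(commands=[{"dx":0.002,"dy":-0.001,"dz":0.04,"roll":0,"fingers":1},{"dx":0.002,"dy":-0.001,"dz":0.08,"roll":0,"fingers":1},{"dx":0.002,"dy":-0.001,"dz":0.11,"roll":0,"fingers":1},{"dx":0.002,"dy":-0.001,"dz":0.119,"roll":0,"fingers":1},{"dx":0.002,"dy":-0.001,"dz":0.1235,"roll":0,"fingers":1},{"dx":0.002,"dy":-0.001,"dz":0.1235,"roll":0,"fingers":1}])

```text
time: 24.78
tool_pos: [0.6892, 0.0071, 0.0183]
tcp_rot: [-3.139, 0.127, -0.003]
wrist_force: [-0.0, -0.3, -1.2]
width: 0.41
grip_force: 40.7
```

Emit:
step_arm(commands=[{"dx":0,"dy":0,"dz":0,"roll":0,"fingers":-0.05},{"dx":0,"dy":0,"dz":0,"roll":0,"fingers":-0.05},{"dx":0,"dy":0,"dz":-0.002,"roll":0,"fingers":-0.05},{"dx":0,"dy":0,"dz":-0.03,"roll":0,"fingers":-0.05},{"dx":0,"dy":0,"dz":-0.08,"roll":0,"fingers":-0.05},{"dx":0,"dy":0,"dz":-0.13,"roll":0,"fingers":-0.05},{"dx":0,"dy":0,"dz":-0.13,"roll":0,"fingers":-0.05}])

```text
time: 25.65
tool_pos: [0.6928, 0.0071, 0.1542]
tcp_rot: [-3.139, 0.127, -0.019]
wrist_force: [0.8, 0.5, -0.3]
width: 0.524
grip_force: 0.0
```

```bash
python3 - <<'E'
from h import *
shot('wrist');shot('side')
indish(['wrist','side']);dark(['side'])
# pole: bar top between the posts
im,d,c=load('side');P=cloud(im,d,c);z=P[...,2]
m=(P[...,0]>.36)&(P[...,0]<.66)&(P[...,1]>.29)&(P[...,1]<.39)&(z>.085)&(z<.098)
q=P[m];print('bar',rect(q),np.median(q[:,2]),len(q))
for lo in np.arange(.34,.68,.02):
    r=q[(q[:,0]>=lo)&(q[:,0]<lo+.02)]
    if len(r)>3: print(lo.round(2),r[:,1].mean().round(4),np.ptp(r[:,1]).round(4),len(r))
plan([(.485,.34,.25,90)])
E
```

```text
wrist in dish 1320 (array([689. ,   6.1]), array([35.4, 69.5]), 84.4) rel 0.0018 0.0314 0.0626561805217476
wrist in dish 1400 (array([681.7, -60.3]), array([35.8, 69.4]), 85.8) rel -0.0002 -0.0353 0.06259416325450715
wrist rim (array([686.1, -24.9]), array([170., 110.]), 85.4) rel 0.0014 0.0003
side in dish 144 (array([681.8, -60.3]), array([38.1, 68.6]), 85.2) rel -0.0001 -0.0353 0.06492191244143503
side in dish 157 (array([687.8,   6.6]), array([38.3, 68.6]), 81.8) rel 0.0006 0.0318 0.06465791198055193
side rim (array([685.4, -25.4]), array([173.1, 115.4]), 84.5) rel 0.0007 -0.0003
side [317, 189, 39, 29, 145] (array([531.9, -65.1]), array([186.6,  16.1]), 90.0)
side [404, 206, 11, 10, 67] (array([ 332.4, -205.7]), array([25.2, 45.3]), 11.3)
side [328, 237, 14, 8, 84] (array([432.6,  62.8]), array([41.6, 29.5]), 50.9)
side [293, 324, 11, 12, 92] (array([305.7, 351.9]), array([26.7, 32.4]), 45.4)
side [191, 333, 15, 7, 37] (array([480. , 544.3]), array([36.9,  8.5]), 60.7)
bar (array([509. , 340.7]), array([ 50.3, 298.1]), 85.8) 0.09440077279017878 603
0.36 0.3541 0.0173 48
0.38 0.3525 0.0153 48
0.4 0.3458 0.0502 78
0.42 0.3489 0.0243 44
0.44 0.3471 0.0153 41
0.46 0.3446 0.0166 43
0.48 0.3427 0.0161 37
0.5 0.3416 0.0164 37
0.52 0.3392 0.0188 38
0.54 0.3373 0.0167 35
0.56 0.3324 0.0472 57
0.58 0.332 0.0354 41
0.6 0.3316 0.0122 18
0.62 0.3295 0.0114 22
0.64 0.327 0.0091 16
tcp [0.6888 0.0072 0.148 ] tool-y yaw -94.64 z-axis [ 0.002 -0.    -1.   ] q6 1.63 F [ 0.1 -0.2 -0.2] w 0.523 t 25.8
dx -0.2299 dy -0.3152 dz -0.1024 roll -4.64
```

Both packs lie flat in the dish and no black pack is left on the console. Now over to the pole.

```bash
python3 - <<'E'
from h import *
plan([(.500,.3413,.2,-95.4)])
E
```

```text
tcp [0.6888 0.0072 0.148 ] tool-y yaw -94.64 z-axis [ 0.002 -0.    -1.   ] q6 1.63 F [ 0.1 -0.2 -0.2] w 0.523 t 25.8
dx -0.2152 dy -0.3177 dz -0.0524 roll 0.76
```

Emit:
step_arm(commands=[{"dx":0,"dy":0,"dz":-0.05,"roll":0,"fingers":-0.3},{"dx":-0.03,"dy":-0.05,"dz":-0.052,"roll":0,"fingers":-0.3},{"dx":-0.07,"dy":-0.1,"dz":-0.052,"roll":0,"fingers":-0.3},{"dx":-0.1,"dy":-0.15,"dz":-0.052,"roll":0.8,"fingers":-0.3},{"dx":-0.14,"dy":-0.2,"dz":-0.052,"roll":0.8,"fingers":-0.3},{"dx":-0.17,"dy":-0.25,"dz":-0.052,"roll":0.8,"fingers":-0.3},{"dx":-0.2,"dy":-0.3,"dz":-0.052,"roll":0.8,"fingers":-0.3},{"dx":-0.2152,"dy":-0.3177,"dz":-0.052,"roll":0.8,"fingers":-0.3}])

```text
time: 26.75
tool_pos: [0.4964, 0.3433, 0.1961]
tcp_rot: [3.136, -0.144, -0.006]
wrist_force: [0.2, -0.2, 0.2]
width: 0.649
grip_force: 0.0
```

Emit:
step_arm(commands=[{"dx":0,"dy":0,"dz":0,"roll":0,"fingers":-0.3},{"dx":0,"dy":0,"dz":0,"roll":0,"fingers":-0.3}])

```text
time: 27.0
tool_pos: [0.4992, 0.3402, 0.1972]
tcp_rot: [3.136, -0.149, -0.003]
wrist_force: [-0.0, 0.7, 0.3]
width: 0.653
grip_force: 0.0
```

```bash
cat > pole.py <<'E'
from h import *
for n in ('wrist','side','scene'):
    im,d,c=shot(n);P=cloud(im,d,c);z=P[...,2]
    m=(P[...,0]>.33)&(P[...,0]<.7)&(abs(P[...,1]-.3413+.095*(P[...,0]-.5))<.0085)&(z>.086)&(z<.1)
    q=P[m]
    if len(q)<20: continue
    f=np.polyfit(q[:,0],q[:,1],1);print(n,'bar yaw',np.degrees(np.arctan(f[0])).round(2),'y@.5',np.polyval(f,.5).round(4),'x',np.percentile(q[:,0],[0.5,99.5]).round(4),'z',np.median(q[:,2]).round(4),len(q))
    e=P[(P[...,0]>.36)&(P[...,0]<.62)&(P[...,1]>.29)&(P[...,1]<.39)&(abs(P[...,1]-.3413+.095*(P[...,0]-.5))>.012)&(abs(P[...,1]-.3413+.095*(P[...,0]-.5))<.03)&(z>.088)&(z<.104)]
    for nm,s in(('ear-',e[e[:,0]<.48]),('ear+',e[e[:,0]>.52])):
        if len(s)>5: print('  ',nm,np.percentile(s[:,0],[3,50,97]).round(4),s[:,1].mean().round(4),len(s))
    b=P[(abs(z-.012)<.005)&(P[...,0]>.34)&(P[...,0]<.66)&(abs(P[...,1]-.3413+.095*(P[...,0]-.5))<.06)&(im[...,2]>im[...,0].astype(int)+40)];
    if len(b)>50: print('  base',rect(b))
plan([(.500,.3413,.026,-95.4)])
E
python3 pole.py
```

```text
wrist bar yaw -5.43 y@.5 0.3413 x [0.3609 0.658 ] z 0.0936 4408
   ear- [0.4037 0.4142 0.4226] 0.35 389
   ear+ [0.5675 0.5767 0.5858] 0.3343 518
  base (array([503.3, 341. ]), array([ 88., 237.]), 84.6)
side bar yaw -5.44 y@.5 0.342 x [0.3575 0.6554] z 0.0948 559
   ear- [0.4017 0.4098 0.4208] 0.3441 50
   ear+ [0.5662 0.5724 0.5862] 0.3274 50
  base (array([501.3, 341. ]), array([ 90.9, 240.6]), 84.8)
scene bar yaw -5.17 y@.5 0.3404 x [0.3629 0.6599] z 0.0926 210
   ear- [0.4028 0.4155 0.4249] 0.3495 24
   ear+ [0.5716 0.5801 0.5901] 0.3384 25
  base (array([505.3, 338.6]), array([ 92. , 235.7]), 83.2)
tcp [0.5001 0.34   0.1982] tool-y yaw -95.54 z-axis [-0.001 -0.001 -1.   ] q6 2.22 F [-0.4  0.2  0.1] w 0.647 t 27.1
dx -0.0001 dy -0.0014 dz 0.1722 roll -0.14
```

Emit:
step_arm(commands=[{"dx":0.005,"dy":-0.0012,"dz":0.05,"roll":0,"fingers":-0.3},{"dx":0.005,"dy":-0.0012,"dz":0.1,"roll":0,"fingers":-0.3},{"dx":0.005,"dy":-0.0012,"dz":0.14,"roll":0,"fingers":-0.3},{"dx":0.005,"dy":-0.0012,"dz":0.165,"roll":0,"fingers":-0.3},{"dx":0.005,"dy":-0.0012,"dz":0.172,"roll":0,"fingers":-0.3},{"dx":0.005,"dy":-0.0012,"dz":0.172,"roll":0,"fingers":-0.3}])

```text
time: 27.9
tool_pos: [0.5052, 0.3415, 0.027]
tcp_rot: [3.138, -0.151, 0.0]
wrist_force: [0.1, 0.4, 0.5]
width: 0.649
grip_force: 0.0
```

Emit:
step_arm(commands=[{"dx":0,"dy":0,"dz":0,"roll":0,"fingers":1},{"dx":0,"dy":0,"dz":0,"roll":0,"fingers":1},{"dx":0,"dy":0,"dz":0,"roll":0,"fingers":1},{"dx":0,"dy":0,"dz":0,"roll":0,"fingers":1},{"dx":0,"dy":0,"dz":0,"roll":0,"fingers":1},{"dx":0,"dy":0,"dz":0,"roll":0,"fingers":1}], squeeze=110)

```text
time: 28.65
tool_pos: [0.5057, 0.3427, 0.0285]
tcp_rot: [-3.137, 0.149, -0.004]
wrist_force: [-0.6, -0.7, 6.2]
width: 0.171
grip_force: 107.9
```

```bash
sed -i '$d' pole.py; python3 pole.py | grep -A3 -E 'wrist|side'; python3 -c "
from h import *
plan([(.505,.341,.12,-95.4)]);print(read_state()['grip_force'])"
```

```text
wrist bar yaw -5.16 y@.5 0.3417 x [0.4778 0.6177] z 0.0937 13140
   ear+ [0.568  0.5772 0.586 ] 0.3339 3648
  base (array([511.8, 340.5]), array([ 88.6, 219.4]), 84.5)
side bar yaw -5.29 y@.5 0.3427 x [0.3569 0.6549] z 0.0948 385
   ear- [0.4016 0.4093 0.4199] 0.3451 58
   ear+ [0.5689 0.5757 0.5863] 0.3563 18
  base (array([501.3, 341.6]), array([ 90.3, 240.8]), 84.9)
tcp [0.5058 0.3427 0.0286] tool-y yaw -95.44 z-axis [ 0.002  0.001 -1.   ] q6 2.22 F [-0.8 -0.6  6.5] w 0.169 t 28.8
dx -0.0004 dy 0.0016 dz -0.0914 roll -0.04
107.87307500839233
```

The pole is gripped at width 14 mm and 108 N. Grip pose to return to: (0.5058, 0.3427, 0.0286), yaw -95.44. Lifting.

Emit:
step_arm(commands=[{"dx":0,"dy":0,"dz":-0.02,"roll":0,"fingers":1},{"dx":0,"dy":0,"dz":-0.06,"roll":0,"fingers":1},{"dx":0,"dy":0,"dz":-0.11,"roll":0,"fingers":1},{"dx":0,"dy":0,"dz":-0.16,"roll":0,"fingers":1},{"dx":0,"dy":0,"dz":-0.21,"roll":0,"fingers":1},{"dx":0,"dy":0,"dz":-0.26,"roll":0,"fingers":1},{"dx":0,"dy":0,"dz":-0.31,"roll":0,"fingers":1},{"dx":0,"dy":0,"dz":-0.358,"roll":0,"fingers":1}])

```text
time: 29.8
tool_pos: [0.504, 0.3417, 0.3875]
tcp_rot: [-3.138, 0.149, -0.001]
wrist_force: [0.3, -0.9, -1.5]
width: 0.172
grip_force: 107.2
```

Emit:
step_arm(commands=[{"dx":0,"dy":0,"dz":0,"roll":0,"fingers":1},{"dx":0,"dy":0,"dz":0,"roll":0,"fingers":1}])

```text
time: 30.05
tool_pos: [0.5041, 0.3418, 0.3847]
tcp_rot: [3.138, -0.149, -0.0]
wrist_force: [0.1, 0.3, -1.4]
width: 0.17
grip_force: 107.2
```

```bash
cat > hook.py <<'E'
from h import *
def stick():
    for n in('side','scene','wrist'):
        im,d,c=shot(n);P=cloud(im,d,c);s=read_state();p=s['tool_pos'];R=Rn.from_rotvec(s['tcp_rot']).as_matrix()
        tx=R[:2,0];ty=R[:2,1]
        a=(P[...,:2]-p[:2])@tx;b=(P[...,:2]-p[:2])@ty;zb=P[...,2]-p[2]
        m=(a>.04)&(a<.2)&(abs(b)<.02)&(zb>.03)&(zb<.08);r=m&(a>.1)
        if r.sum()>5:
            A,B,C=a[r],b[r],zb[r];f=np.polyfit(a[m],b[m],1);g=np.polyfit(a[m],zb[m],1)
            print(n,'rod end a',np.percentile(A,[50,98]).round(4),'b',np.median(B).round(4),'lateral slope',f.round(4),'z slope',g.round(4))
        t=(a>.125)&(a<.175)&(abs(b)<.02)&(zb>-.02)&(zb<.035)
        if t.sum()>5: print('  prong a',a[t].mean().round(4),'b',b[t].mean().round(4),'zmin',np.percentile(zb[t],3).round(4),t.sum())
def eye(n='side'):
    for n in('side','scene'):
        im,d,c=load(n);P=cloud(im,d,c);z=P[...,2];a=P[...,:2]@ex;b=P[...,:2]@ey
        m=(a>.70)&(a<.83)&(abs(b-.027)<.045)&(z>.318)&(z<.4);q=P[m];print(n,'eye',(q.mean(0)).round(4),'ex',np.percentile(q[:,:2]@ex,[2,98]).round(4),'ey',np.percentile(q[:,:2]@ey,[2,98]).round(4),'z',np.percentile(q[:,2],[2,98]).round(4),len(q))
E
python3 - <<'E'
from hook import *
stick();eye()
p=(.7828-.03-.148)*ex+.0271*ey
plan([(*p,.387,-94.55)])
E
```

```text
side rod end a [0.1404 0.1537] b -0.0013 lateral slope [ 0.0598 -0.0094] z slope [-0.1064  0.0704]
  prong a 0.148 b 0.0002 zmin 0.0164 26
scene rod end a [0.1346 0.1588] b 0.0017 lateral slope [-0.017   0.0039] z slope [-0.0966  0.0673]
  prong a 0.1547 b 0.0011 zmin 0.0041 26
wrist rod end a [0.1071 0.1134] b 0.0006 lateral slope [0.0004 0.0007] z slope [-0.05    0.0682]
side eye [ 0.7783 -0.0328  0.346 ] ex [0.7585 0.804 ] ey [-0.005   0.0602] z [0.3205 0.3713] 106
scene eye [ 0.7855 -0.036   0.3444] ex [0.763  0.8088] ey [-0.0051  0.0588] z [0.3195 0.3675] 182
tcp [0.5037 0.3414 0.3824] tool-y yaw -95.44 z-axis [-0.004 -0.002 -1.   ] q6 2.22 F [-0.5 -0.  -1.8] w 0.173 t 30.2
dx 0.1352 dy 0.3512 dz -0.0042 roll -0.89
```

Emit:
step_arm(commands=[{"dx":0.02,"dy":0.05,"dz":-0.006,"roll":0,"fingers":1},{"dx":0.04,"dy":0.1,"dz":-0.006,"roll":0,"fingers":1},{"dx":0.06,"dy":0.15,"dz":-0.006,"roll":0,"fingers":1},{"dx":0.08,"dy":0.2,"dz":-0.006,"roll":-0.5,"fingers":1},{"dx":0.1,"dy":0.25,"dz":-0.006,"roll":-0.9,"fingers":1},{"dx":0.115,"dy":0.3,"dz":-0.006,"roll":-0.9,"fingers":1},{"dx":0.125,"dy":0.335,"dz":-0.006,"roll":-0.9,"fingers":1},{"dx":0.135,"dy":0.351,"dz":-0.006,"roll":-0.9,"fingers":1}])

```text
time: 31.2
tool_pos: [0.6053, -0.0221, 0.389]
tcp_rot: [-3.139, 0.128, 0.005]
wrist_force: [-0.9, 0.6, -1.8]
width: 0.17
grip_force: 107.6
```

Emit:
step_arm(commands=[{"dx":0,"dy":0,"dz":0,"roll":0,"fingers":1},{"dx":0,"dy":0,"dz":0,"roll":0,"fingers":1},{"dx":0,"dy":0,"dz":0,"roll":0,"fingers":1}])

```text
time: 31.58
tool_pos: [0.6055, -0.0187, 0.3909]
tcp_rot: [-3.139, 0.122, 0.0]
wrist_force: [0.7, 0.5, -2.0]
width: 0.174
grip_force: 107.6
```

```bash
python3 - <<'E'
from hook import *
stick();eye()
p=(.7828-.002-.151)*ex+.0271*ey
plan([(*p,.387,-94.55),(*p,.326,-94.55)])
E
```

```text
side rod end a [0.1399 0.153 ] b -0.0018 lateral slope [ 0.067  -0.0107] z slope [-0.1175  0.0691]
  prong a 0.1484 b -0.0009 zmin -0.0198 33
scene rod end a [0.1379 0.1572] b 0.0016 lateral slope [-0.0202  0.0041] z slope [-0.1172  0.0691]
  prong a 0.1548 b 0.0014 zmin 0.0057 32
wrist rod end a [0.107  0.1132] b 0.0006 lateral slope [-0.0002  0.0007] z slope [-0.0477  0.0681]
side eye [ 0.778  -0.0325  0.3471] ex [0.7534 0.8024] ey [-0.0048  0.0594] z [0.3212 0.3935] 109
scene eye [ 0.7851 -0.0355  0.346 ] ex [0.762  0.8088] ey [-0.0045  0.059 ] z [0.3226 0.3784] 183
tcp [ 0.6056 -0.0193  0.391 ] tool-y yaw -94.46 z-axis [ 0.  0. -1.] q6 1.58 F [ 0.7 -0.3 -1.7] w 0.171 t 31.7
dx 0.0245 dy 0.0018 dz 0.0041 roll 0.09
dx 0.0245 dy 0.0018 dz 0.0651 roll 0.09
```

Emit:
step_arm(commands=[{"dx":0.012,"dy":0.0018,"dz":0,"roll":0,"fingers":1},{"dx":0.0245,"dy":0.0018,"dz":0,"roll":0,"fingers":1},{"dx":0.0245,"dy":0.0018,"dz":0,"roll":0,"fingers":1},{"dx":0.0245,"dy":0.0018,"dz":0.015,"roll":0,"fingers":1},{"dx":0.0245,"dy":0.0018,"dz":0.03,"roll":0,"fingers":1},{"dx":0.0245,"dy":0.0018,"dz":0.045,"roll":0,"fingers":1},{"dx":0.0245,"dy":0.0018,"dz":0.06,"roll":0,"fingers":1},{"dx":0.0245,"dy":0.0018,"dz":0.065,"roll":0,"fingers":1}])

```text
time: 32.72
tool_pos: [0.6291, -0.0239, 0.3237]
tcp_rot: [-3.139, 0.125, 0.004]
wrist_force: [0.1, 0.7, -1.3]
width: 0.167
grip_force: 107.6
```

```bash
python3 - <<'E'
from hook import *
plan([])
a,d,c=shot('side');b,_,_=shot('scene');plan([])
A=cv2.resize(a[80:150,235:325],(450,350),interpolation=cv2.INTER_CUBIC);B=cv2.resize(b[160:220,320:420],(583,350),interpolation=cv2.INTER_CUBIC)[:,:340]
cv2.imwrite('pics/h10.png',np.hstack([A,B]))
E
```

```text
tcp [ 0.6291 -0.0239  0.3237] tool-y yaw -94.54 z-axis [-0.003  0.    -1.   ] q6 1.57 F [ 0.1  0.7 -1.3] w 0.167 t 32.7
tcp [ 0.6295 -0.0239  0.3247] tool-y yaw -94.55 z-axis [-0.002  0.    -1.   ] q6 1.57 F [-0.1 -0.5 -1.6] w 0.169 t 32.8
```

View pics/h10.png

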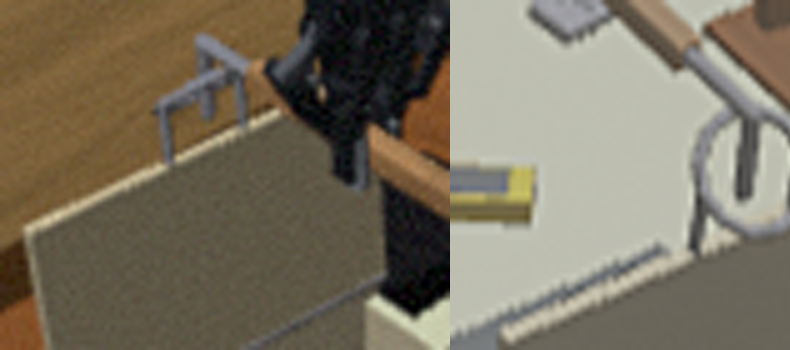

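The prong is through the ring: on the right it hangs inside the ring at (745,170), with the rod crossing over the near edge at (750,105). Now I'll compute the arc to pull along.

```bash
python3 - <<'E'
import numpy as np
H=np.array([.7690,.140])
p0=np.array([.7804,.3245])
for lid in np.arange(1.9,.55,-.1):
    a=lid-.262;e=H+.205*np.array([-np.cos(a),np.sin(a)]);f=lid-1.15
    pr=e[0]-.0265*np.cos(f)+.005+.004*abs(np.sin(f)); bz=e[1]+.030*max(np.sin(f),0)+.014
    print(round(lid,2),'eye',e.round(3),'dx %.3f dz %.3f'%(pr-p0[0],-(bz-.055-p0[1])))
E
```

```text
1.9 eye [0.783 0.345] dx -0.009 dz 0.001
1.8 eye [0.762 0.345] dx -0.032 dz 0.002
1.7 eye [0.742 0.343] dx -0.054 dz 0.007
1.6 eye [0.722 0.339] dx -0.076 dz 0.013
1.5 eye [0.702 0.334] dx -0.097 dz 0.021
1.4 eye [0.683 0.326] dx -0.117 dz 0.032
1.3 eye [0.665 0.317] dx -0.136 dz 0.044
1.2 eye [0.648 0.305] dx -0.154 dz 0.059
1.1 eye [0.632 0.292] dx -0.170 dz 0.073
1.0 eye [0.617 0.278] dx -0.184 dz 0.088
0.9 eye [0.604 0.262] dx -0.196 dz 0.103
0.8 eye [0.593 0.245] dx -0.206 dz 0.120
0.7 eye [0.583 0.227] dx -0.214 dz 0.139
0.6 eye [0.576 0.208] dx -0.220 dz 0.158
```

Emit:
step_arm(commands=[{"dx":-0.007,"dy":0,"dz":0.001,"roll":0,"fingers":1},{"dx":-0.014,"dy":0,"dz":0.001,"roll":0,"fingers":1},{"dx":-0.022,"dy":0,"dz":0.001,"roll":0,"fingers":1},{"dx":-0.03,"dy":0,"dz":0.002,"roll":0,"fingers":1},{"dx":-0.038,"dy":0,"dz":0.003,"roll":0,"fingers":1},{"dx":-0.046,"dy":0,"dz":0.005,"roll":0,"fingers":1},{"dx":-0.054,"dy":0,"dz":0.007,"roll":0,"fingers":1},{"dx":-0.054,"dy":0,"dz":0.007,"roll":0,"fingers":1}])

```text
time: 33.83
tool_pos: [0.5752, -0.0196, 0.3185]
tcp_rot: [3.139, -0.125, -0.002]
wrist_force: [-0.3, -0.9, -1.8]
width: 0.173
grip_force: 107.5
```

```bash
cat > lid.py <<'E'
from h import *
def lid(sh=True):
    for n in('side','scene'):
        if sh: shot(n)
        im,d,c=load(n);P=cloud(im,d,c);a=P[...,:2]@ex-.7690;b=P[...,:2]@ey-.0275;z=P[...,2]-.140
        r=np.hypot(a,z)
        m=(abs(b)>.045)&(abs(b)<.128)&(r>.05)&(r<.162)&(z>-.06)&(a<.08)
        # exclude dish/walls region: lie near a plane through hinge
        th=np.arctan2(z,-a)[m]
        h,e=np.histogram(th,np.arange(-.5,2.0,.02));k=h.argmax();t=np.median(th[abs(th-e[k]-.01)<.06])
        print(n,'lid',round(t+.262,3),h[k])
E
python3 -c "
from lid import *
lid();plan([])"
```

```text
side lid 1.675 388
scene lid 1.744 469
tcp [ 0.5758 -0.0197  0.3186] tool-y yaw -94.55 z-axis [-0.001 -0.    -1.   ] q6 1.57 F [ 0.7  0.7 -1.9] w 0.173 t 33.9
```

The lid follows and is now at about 1.7.

Emit:
step_arm(commands=[{"dx":-0.011,"dy":0,"dz":0.003,"roll":0,"fingers":1},{"dx":-0.022,"dy":0,"dz":0.006,"roll":0,"fingers":1},{"dx":-0.032,"dy":0,"dz":0.01,"roll":0,"fingers":1},{"dx":-0.043,"dy":0,"dz":0.014,"roll":0,"fingers":1},{"dx":-0.053,"dy":0,"dz":0.019,"roll":0,"fingers":1},{"dx":-0.063,"dy":0,"dz":0.025,"roll":0,"fingers":1},{"dx":-0.073,"dy":0,"dz":0.031,"roll":0,"fingers":1},{"dx":-0.082,"dy":0,"dz":0.037,"roll":0,"fingers":1}])

```text
time: 34.92
tool_pos: [0.4937, -0.0131, 0.2814]
tcp_rot: [-3.139, 0.124, -0.0]
wrist_force: [0.2, -0.3, -1.4]
width: 0.17
grip_force: 107.5
```

```bash
python3 -c "
from lid import *
lid();plan([])"
```

```text
side lid 1.282 186
scene lid 1.335 504
tcp [ 0.4928 -0.0131  0.2807] tool-y yaw -94.54 z-axis [-0.002  0.    -1.   ] q6 1.57 F [-0.   0.2 -1.7] w 0.169 t 35.0
```

Emit:
step_arm(commands=[{"dx":-0.009,"dy":0,"dz":0.007,"roll":0,"fingers":1},{"dx":-0.018,"dy":0,"dz":0.015,"roll":0,"fingers":1},{"dx":-0.026,"dy":0,"dz":0.022,"roll":0,"fingers":1},{"dx":-0.034,"dy":0,"dz":0.029,"roll":0,"fingers":1},{"dx":-0.041,"dy":0,"dz":0.036,"roll":0,"fingers":1},{"dx":-0.048,"dy":0,"dz":0.044,"roll":0,"fingers":1},{"dx":-0.054,"dy":0,"dz":0.051,"roll":0,"fingers":1},{"dx":-0.06,"dy":0,"dz":0.059,"roll":0,"fingers":1}])

```text
time: 36.02
tool_pos: [0.4353, -0.0085, 0.2223]
tcp_rot: [3.139, -0.125, 0.004]
wrist_force: [8.9, -0.5, -6.2]
width: 0.172
grip_force: 107.1
```

Emit:
step_arm(commands=[{"dx":-0.005,"dy":0,"dz":0.008,"roll":0,"fingers":1},{"dx":-0.01,"dy":0,"dz":0.017,"roll":0,"fingers":1},{"dx":-0.014,"dy":0,"dz":0.026,"roll":0,"fingers":1},{"dx":-0.018,"dy":0,"dz":0.036,"roll":0,"fingers":1},{"dx":-0.018,"dy":0,"dz":0.036,"roll":0,"fingers":1}])

```text
time: 36.65
tool_pos: [0.4175, -0.007, 0.1861]
tcp_rot: [-3.139, 0.124, -0.004]
wrist_force: [6.1, 0.4, -5.7]
width: 0.172
grip_force: 107.2
```

```bash
python3 -c "
from lid import *
lid();plan([])"
```

```text
side lid 0.784 197
scene lid 0.764 457
tcp [ 0.4175 -0.007   0.1865] tool-y yaw -94.54 z-axis [ 0.002  0.    -1.   ] q6 1.57 F [ 6.3 -0.2 -6.1] w 0.17 t 36.8
```

The lid is at 0.77, so it will sink shut by itself. Now I'll centre the prong and lift it out.

Emit:
step_arm(commands=[{"dx":0.008,"dy":0,"dz":0.002,"roll":0,"fingers":1},{"dx":0.014,"dy":0,"dz":0,"roll":0,"fingers":1},{"dx":0.014,"dy":0,"dz":-0.01,"roll":0,"fingers":1},{"dx":0.013,"dy":0,"dz":-0.025,"roll":0,"fingers":1},{"dx":0.013,"dy":0,"dz":-0.04,"roll":0,"fingers":1},{"dx":0.013,"dy":0,"dz":-0.06,"roll":0,"fingers":1},{"dx":0.013,"dy":0,"dz":-0.08,"roll":0,"fingers":1},{"dx":0.013,"dy":0,"dz":-0.11,"roll":0,"fingers":1}])

```text
time: 37.75
tool_pos: [0.4291, -0.008, 0.298]
tcp_rot: [-3.139, 0.125, 0.001]
wrist_force: [0.2, -0.3, -1.0]
width: 0.171
grip_force: 107.7
```

```bash
python3 -c "
from lid import *
lid();plan([(.5058,.3427,.3,-95.44)])"
```

```text
side lid 0.58 305
scene lid 0.55 415
tcp [ 0.432  -0.0082  0.3018] tool-y yaw -94.55 z-axis [ 0.008 -0.001 -1.   ] q6 1.57 F [ 0.9 -0.1 -0.9] w 0.171 t 37.9
dx 0.0458 dy -0.3557 dz 0.0021 roll 0.89
```

Emit:
step_arm(commands=[{"dx":0,"dy":0,"dz":0,"roll":0,"fingers":1},{"dx":0,"dy":0,"dz":0,"roll":0,"fingers":1},{"dx":0,"dy":0,"dz":0,"roll":0,"fingers":1},{"dx":0,"dy":0,"dz":0,"roll":0,"fingers":1},{"dx":0,"dy":0,"dz":0,"roll":0,"fingers":1},{"dx":0,"dy":0,"dz":0,"roll":0,"fingers":1},{"dx":0,"dy":0,"dz":0,"roll":0,"fingers":1},{"dx":0,"dy":0,"dz":0,"roll":0,"fingers":1}])

```text
time: 38.85
tool_pos: [0.4296, -0.0081, 0.2968]
tcp_rot: [3.139, -0.124, 0.0]
wrist_force: [-0.9, -0.4, -1.5]
width: 0.169
grip_force: 107.7
```

Emit:
step_arm(commands=[{"dx":0,"dy":0,"dz":0,"roll":0,"fingers":1},{"dx":0,"dy":0,"dz":0,"roll":0,"fingers":1},{"dx":0,"dy":0,"dz":0,"roll":0,"fingers":1},{"dx":0,"dy":0,"dz":0,"roll":0,"fingers":1},{"dx":0,"dy":0,"dz":0,"roll":0,"fingers":1},{"dx":0,"dy":0,"dz":0,"roll":0,"fingers":1},{"dx":0,"dy":0,"dz":0,"roll":0,"fingers":1},{"dx":0,"dy":0,"dz":0,"roll":0,"fingers":1}])

```text
time: 39.85
tool_pos: [0.4296, -0.008, 0.2968]
tcp_rot: [-3.139, 0.125, 0.0]
wrist_force: [-0.3, 0.1, -0.6]
width: 0.171
grip_force: 107.7
```

```bash
python3 -c "
from hook import *
from lid import *
lid();stick();plan([(.5058,.3427,.3,-95.44)])"
```

```text
side lid 0.055 395
scene lid 0.04 347
side rod end a [0.1389 0.1531] b -0.0014 lateral slope [ 0.0445 -0.0073] z slope [-0.102   0.0692]
  prong a 0.1486 b -0.0017 zmin 0.0074 24
scene rod end a [0.141  0.1581] b 0.0004 lateral slope [-0.0252  0.0038] z slope [-0.1243  0.0704]
  prong a 0.1537 b 0.0003 zmin 0.0037 32
wrist rod end a [0.107  0.1132] b 0.0008 lateral slope [-0.      0.0009] z slope [-0.0475  0.0681]
tcp [ 0.4296 -0.0081  0.2968] tool-y yaw -94.55 z-axis [ 0. -0. -1.] q6 1.57 F [ 0.3  0.6 -0.6] w 0.168 t 40.1
dx 0.0481 dy -0.3557 dz -0.0032 roll 0.89
```

The lid reads shut and the pole hasn't moved in the grip. Returning to the rest.

Emit:
step_arm(commands=[{"dx":0.006,"dy":-0.05,"dz":0,"roll":0,"fingers":1},{"dx":0.012,"dy":-0.1,"dz":0,"roll":0.3,"fingers":1},{"dx":0.02,"dy":-0.15,"dz":0,"roll":0.6,"fingers":1},{"dx":0.027,"dy":-0.2,"dz":0,"roll":0.9,"fingers":1},{"dx":0.034,"dy":-0.25,"dz":0,"roll":0.9,"fingers":1},{"dx":0.04,"dy":-0.3,"dz":0,"roll":0.9,"fingers":1},{"dx":0.045,"dy":-0.34,"dz":0,"roll":0.9,"fingers":1},{"dx":0.047,"dy":-0.3545,"dz":0,"roll":0.9,"fingers":1}])

```text
time: 41.1
tool_pos: [0.5045, 0.3437, 0.296]
tcp_rot: [3.138, -0.146, -0.001]
wrist_force: [-0.4, -0.5, -1.9]
width: 0.175
grip_force: 108.0
```

Emit:
step_arm(commands=[{"dx":0,"dy":0,"dz":0.05,"roll":0,"fingers":1},{"dx":0,"dy":0,"dz":0.1,"roll":0,"fingers":1},{"dx":0,"dy":0,"dz":0.15,"roll":0,"fingers":1},{"dx":0,"dy":0,"dz":0.18,"roll":0,"fingers":1},{"dx":0,"dy":0,"dz":0.2,"roll":0,"fingers":1},{"dx":0,"dy":0,"dz":0.2,"roll":0,"fingers":1},{"dx":0,"dy":0,"dz":0.2,"roll":0,"fingers":1}])

```text
time: 41.98
tool_pos: [0.5058, 0.3421, 0.0986]
tcp_rot: [-3.137, 0.149, -0.004]
wrist_force: [-0.3, 0.7, -0.5]
width: 0.168
grip_force: 108.1
```

```bash
python3 -c "
from lid import *
lid();plan([(.505,.3415,.097,-95.44),(.505,.3415,.0285,-95.44)])"
```

```text
side lid 0.053 345
scene lid 0.041 345
tcp [0.5061 0.3424 0.099 ] tool-y yaw -95.45 z-axis [ 0.003  0.002 -1.   ] q6 2.22 F [-0.9  1.1 -1.5] w 0.172 t 42.1
dx -0.0010 dy 0.0010 dz 0.0020 roll -0.01
dx -0.0012 dy 0.0012 dz 0.0705 roll -0.01
```

Emit:
step_arm(commands=[{"dx":-0.001,"dy":0.001,"dz":0.02,"roll":0,"fingers":1},{"dx":-0.001,"dy":0.001,"dz":0.04,"roll":0,"fingers":1},{"dx":-0.001,"dy":0.001,"dz":0.055,"roll":0,"fingers":1},{"dx":-0.001,"dy":0.001,"dz":0.063,"roll":0,"fingers":1},{"dx":-0.001,"dy":0.001,"dz":0.068,"roll":0,"fingers":1},{"dx":-0.001,"dy":0.001,"dz":0.07,"roll":0,"fingers":1},{"dx":-0.001,"dy":0.001,"dz":0.07,"roll":0,"fingers":1}])

```text
time: 42.95
tool_pos: [0.5037, 0.3409, 0.0285]
tcp_rot: [-3.138, 0.149, -0.001]
wrist_force: [-3.9, -2.8, 6.6]
width: 0.172
grip_force: 109.3
```

Emit:
step_arm(commands=[{"dx":0,"dy":0,"dz":0,"roll":0,"fingers":0.3},{"dx":0,"dy":0,"dz":0,"roll":0,"fingers":0},{"dx":0,"dy":0,"dz":0,"roll":0,"fingers":-0.3},{"dx":0,"dy":0,"dz":0,"roll":0,"fingers":-0.3},{"dx":0,"dy":0,"dz":-0.03,"roll":0,"fingers":-0.3},{"dx":0,"dy":0,"dz":-0.08,"roll":0,"fingers":-0.3},{"dx":0,"dy":0,"dz":-0.13,"roll":0,"fingers":-0.3},{"dx":0,"dy":0,"dz":-0.18,"roll":0,"fingers":-0.3}])

```text
time: 43.95
tool_pos: [0.5033, 0.3406, 0.2082]
tcp_rot: [3.138, -0.149, -0.0]
wrist_force: [-0.2, 0.5, 0.2]
width: 0.65
grip_force: 0.0
```

```bash
python3 pole.py; python3 -c "
from lid import *
lid(False);dark(['side','scene']);plan([])
im,_,_=load('side');cv2.imwrite('pics/fin.png',im)"
```

```text
wrist bar yaw -5.45 y@.5 0.3407 x [0.359  0.6563] z 0.0937 3985
   ear- [0.4037 0.4144 0.4226] 0.3497 366
   ear+ [0.5677 0.5767 0.5857] 0.3341 469
  base (array([502.1, 341.3]), array([ 88.9, 237.7]), 84.5)
side bar yaw -5.48 y@.5 0.3414 x [0.3553 0.6531] z 0.0948 556
   ear- [0.4023 0.4105 0.4206] 0.3438 57
   ear+ [0.5649 0.5731 0.584 ] 0.329 51
  base (array([500.9, 341.3]), array([ 90.2, 239.8]), 84.7)
scene bar yaw -5.36 y@.5 0.3402 x [0.3567 0.6582] z 0.0928 203
   ear- [0.4056 0.4164 0.4272] 0.3549 27
   ear+ [0.5712 0.5806 0.5883] 0.3393 28
  base (array([505.6, 341.7]), array([ 92.1, 237.8]), 84.8)
side lid 0.055 403
scene lid 0.039 366
side [316, 189, 40, 31, 146] (array([534.5, -62. ]), array([191.7,  14.5]), 88.5)
side [404, 206, 11, 10, 68] (array([ 332.7, -204.9]), array([25.5, 46.7]), 10.7)
side [328, 237, 14, 8, 86] (array([431.5,  63.8]), array([42.4, 28. ]), 50.6)
side [293, 324, 12, 12, 97] (array([306.7, 350.9]), array([27.7, 34.9]), 36.1)
side [187, 332, 20, 8, 51] (array([484.3, 546.4]), array([50.1, 10.1]), 54.0)
scene [393, 125, 25, 16, 79] (array([339.8, 589.7]), array([149.1,  19.8]), 0.4)
scene [413, 157, 11, 8, 31] (array([514.7, 491.3]), array([52.6, 18.9]), 5.8)
scene [319, 189, 11, 4, 44] (array([434.4,  63.8]), array([39.1, 27.5]), 53.8)
scene [245, 201, 13, 8, 47] (array([ 336.7, -204.2]), array([28.1, 42.6]), 6.3)
tcp [0.5059 0.3422 0.2115] tool-y yaw -95.44 z-axis [ 0.007  0.004 -1.   ] q6 2.22 F [ 0.5  0.8 -0.7] w 0.65 t 44.1
```

View pics/fin.png

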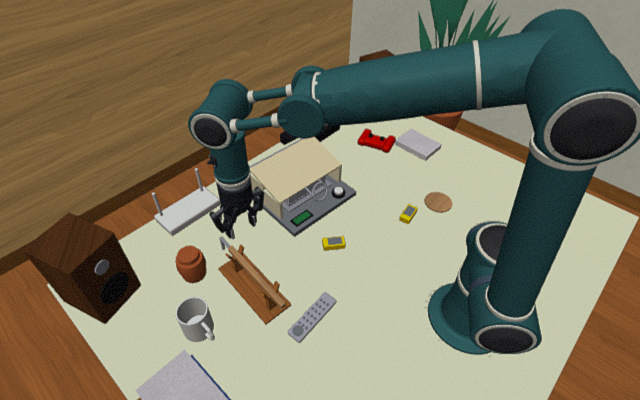

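The final picture shows the lid shut at (297,170) with the eye at (322,190), and the pole back on its rest at (255,275). The hand is clear, and the yellow packs and the other things are where they were. Handing in.

```bash
python3 -c "
from workcell import finish_job
print(finish_job())"
```

```text
the job is handed in; nothing more can be done
None
```

I handed the job in at about 44 s: the dish is centred on the platform, tare was pressed right down, both black packs (the only two found) are in the dish, the lid reads shut, and the pole is back on its rest within about 3 mm. The pole pulled the lid to about 0.77 rad, and it sank shut by itself from there.

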